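# Lay a shaft in its V-cradle and chock it

### The arm

A 7-joint arm with a two-finger parallel gripper is mounted at the origin on a cart in front of the work surface, level with it; the furniture and walls round the work are solid. World frame = base frame: x ahead of the robot, y to its left, z up, the work surface at z = 0. Lengths are in m, angles in rad, forces in N, time in s.
With the tool pointing down it reaches from about 0.425 to 1.025 m from the base axis. Payload 9.4 kg.
Tool frame: the origin (TCP) lies between the finger pads; the fingertips stand 17 mm ahead of it and the grasp point (between the pads) lies 2 mm behind it; z points along the fingers, y is the direction in which the jaws open and shut (so a half turn about z gives the same grasp; the last joint's range is limited). The gripper opens to 85 mm and grips with 20 to 120 N. Pads are 22 mm wide; open, the fingers measure 114 mm over their backs; the gripper's body (76 mm by 85 mm) begins 54 mm behind the grasp point. The pads swing forward as they close: fully open they stand 13 mm farther back than shut.
Start: joints at [-1.401, 0.599, -0.003, 1.599, 0.002, 0.943, -0.08], TCP at [0.177, 0.703, 0.223] pointing down, gripper open.
Joint ranges: [-2.57, 2.57], [-0.35, 1.97], [-1.29, 1.29], [0.11, 2.56], [-1.05, 4.19], [0.11, 1.86], [-2.63, 2.63]. Speed limits (rad/s): [2.22, 2.22, 3.01, 3.01, 3.14, 3.14, 3.14].

### API

Orientations are given as a unit quaternion [x, y, z, w].
In Python, from plant import sensors, viewer, r gives the robot as it stands.
- The arm moves only by the tool carry_out, never from a script. Its argument "motion" is a list of rows, each a list of 3 entries, a list of its own where there are three numbers: the opening, from 0 (shut) to 1 (fully open), then the shift along the world's x, y, z in m, then the turn, a rotation vector about the world's x, y, z in degrees. A call has exactly 8 rows; each row shifts and turns the pose as measured when the row begins; what a row does not reach is not made up. A row lasts 1/10 s, in which the tool goes at most 50 mm and 8.59 degrees, less where a joint would pass 70% of its speed; a pose out of reach is approached as far as the arm can. A call with a gripper value outside its range is refused whole. The fingers move at their own pace and stop on an object; "newtons" is the grip in N (left out, the last holds). Time passes only in rows, so rows that do not move let the fingers close, or fill a call up. It gives the time, the measured TCP pose, the force and the opening at its end, in the units of the state.
- sensors.state(): the state, without advancing time (a new reading comes with each control period).
- viewer.capture(name): name is "side" or "top"; returns the picture (400x640x3 uint8, red, green, blue); there is no depth.
- viewer.camera_params(name): a dict with "camera_matrix" (3x3 intrinsics, pixels), "rvec" (rotation vector, rad) and "tvec" (3), from world to camera coordinates, as OpenCV has them. Camera axes: x right, y down, z forward; pixel columns grow to the right and rows downward; lengths in m; the calibration is good to about 2 mm. A picture is of the moment at which its call begins. camera_params takes no time and is no camera call.
- r.finish_job(): hands the job in, once; it reports no verdict.
Trained networks look in the newest picture that a camera, given by its name, has taken for a name from the list of things; names that differ only in an ending like _2 or _b are one class to them, and where a whole thing is asked for, a point or a joint stands for the part that bears it (a point fixed in the world has none). Each returns a list of dicts, best first, with "conf" (0 to 1); they miss things now and then, are a little off and sometimes report something else, mostly with a low value. They report only what shows in the picture. A call takes as long as a camera call. They do not tell look-alikes from the thing itself.
- viewer.masks_of(label, camera): "mask" (400x640 bool, what is visible of it) and "box" ([left, top, right, bottom] in pixels, round what is visible of it).
The state is a dict: "time_s": time; "q": joint angles; "dq": joint speeds; "joint_torque": joint torques, N m; "tool_pos": TCP position; "tcp_rot": TCP orientation; "wrist_force": force on the tool from outside, world axes, zero at the start; "moment": the same for the moment, N m; "width": opening from 0.0 (shut) to 1.0 (fully open).
Only numpy, scipy, OpenCV 4.12 (cv2) and the standard library are available. Lean on these libraries where they do the work, as an engineer would, in place of code of your own. Each camera call takes 0.05 s, during which the arm holds its last target.

### The job

Put the spare round steel shaft away safely: lay it centred across the two V-saddles of the green cradle, setting it down gently and not dropping it, and stand the orange chock block upright on the cradle's base between the two saddles, in the gap between the shaft and the front lip, its long side along the shaft, so that the shaft cannot roll off the low side. Leave the six-sided brass bar where it lies, and let go of everything.

Things in the scene. Friction and masses are not known exactly. Their poses are not given: they have to be found in the camera images.
- cradle: Green V-cradle, fixed. Origin at bench height under the seated shaft's axis, which lies at x=0, z=48 mm; y along that shaft; x to the high back. Base 10 mm thick, x -88 to 50, y -66 to 66. Saddles 12 mm thick at y=-54 and 54; V flanks: back 45 degrees, top z=60; front 15 degrees, to x=-52, top z=45; a shaft laid up to 15 mm off rolls into the V. Lip on the base: inner face x=-80, top z=18.
- shaft: Plain round steel shaft, 32 mm in diameter over the middle 160 mm, with a 22 mm journal 15 mm long at each end, 190 mm in all, about 0.5 kg, lying on the bench. Origin at its middle, on its axis; x along the axis. It can roll if pushed from the side.
- chock: Orange chock block, 0.28 kg, upright on the bench, 44 mm along x, 66 along y, 50 high, black ribs on its two long faces. Origin at the middle of its underside; z up. Grip fin on top: 24 mm along x, 16 along y, z 50 to 95; best gripped across the 16. On the cradle's base, long side along the shaft, it stands anywhere from cradle x=-38 (touches the shaft) to -58 (touches the lip), y within 15.
- hex_bar: Six-sided brass bar, yellowish, 18 mm across flats, 150 mm long, lying on a flat on the bench; not wanted. Origin at its middle, on its axis; x along it.
Not all that is in view belongs to the job. Several things have the shape of the chock; the one meant has the colours described above.

How it is judged:
By the outcome, as a careful person would: the job done as asked, in the order asked, and still so for the second after the job is handed in, with the robot touching nothing.
It also fails if it takes over 50 s, if anything falls off the work surface, if the arm or the gripper's body presses on something with over 40 N, if the wrist force passes 120 N, or if a joint passes its speed limit or range.

## Working session

There is one attempt and no reset: what is moved stays moved. The work goes in short steps, Python scripts to look and compute and a tool call to move; the robot and the scene stay as the last step left them, time stands still between calls to the robot, and variables do not carry over. Pictures are saved under pics/ and viewed, and the job is handed in when it is done.

Besides the shell and the picture viewer there is one more tool, called after ">>>" as name(argument=value, ...), one argument or row to a line, values as JSON. carry_out: Moves the arm, as the interface text tells. Its arguments: {"type":"object","properties":{"motion":{"type":"array"},"newtons":{"type":"number"}},"required":["motion"]}

```bash
ls; mkdir -p pics; python3 - <<'E'
from plant import sensors, viewer, r
import cv2
print(sensors.state())
for n in("side","top"):
    im=viewer.capture(n); cv2.imwrite(f"pics/{n}0.png",im[:,:,::-1]); print(viewer.camera_params(n))
    for l in("cradle","shaft","chock","hex_bar"):
        for d in viewer.masks_of(l,n): print(n,l,d["conf"],d["box"],d["mask"].sum())
print(sensors.state()["time_s"])
E
```

```text
pics
{'time_s': 0.0, 'q': array([-1.40068788,  0.60011016, -0.00253619,  1.60015331,  0.00184782,
        0.94289247, -0.07982616]), 'dq': array([ 6.59497310e-05, -9.15959662e-04, -1.02232554e-03,  7.10114121e-04,
        9.23468139e-04,  7.36561745e-04,  6.32059808e-04]), 'joint_torque': array([-4.37951330e-04, -7.76464891e+01,  1.56508058e+00, -2.58012038e+01,
        1.23871485e-02,  9.07774258e-03, -7.43835074e-06]), 'tool_pos': array([0.17703918, 0.70254168, 0.22171953]), 'tcp_rot': array([ 1.23064079e-01,  9.92398419e-01, -7.81115321e-04, -3.30763872e-06]), 'wrist_force': array([-0.2386672 ,  0.3601512 , -0.72599452]), 'moment': array([ 0.03194677, -0.01859279,  0.01405204]), 'width': 0.998918304460903}
{'camera_matrix': array([[397.49748722,   0.        , 317.84279314],
       [  0.        , 397.49748722, 199.87287365],
       [  0.        ,   0.        ,   1.        ]]), 'rvec': array([-2.36973235e-03,  2.85822231e+00, -1.26631431e+00]), 'tvec': array([0.52944854, 0.05820413, 0.96362524])}
side cradle 0.65 [267.0, 180.9, 326.3, 233.6] 2539
side shaft 0.87 [248.7, 150.7, 318.0, 162.4] 729
side chock 0.76 [335.3, 160.2, 364.3, 192.2] 603
side chock 0.66 [349.4, 130.9, 364.9, 165.4] 439
side chock 0.29 [265.1, 182.1, 325.4, 231.3] 2447
side hex_bar 0.62 [240.4, 300.4, 322.1, 315.4] 773
{'camera_matrix': array([[391.17558488,   0.        , 320.49168497],
       [  0.        , 391.17558488, 194.81012182],
       [  0.        ,   0.        ,   1.        ]]), 'rvec': array([ 2.12784772, -2.17474002,  0.15047141]), 'tvec': array([0.00603957, 0.51925765, 0.82332377])}
top cradle 0.55 [302.4, 131.6, 366.3, 202.6] 3519
top shaft 0.88 [412.7, 106.1, 431.3, 187.0] 1079
top chock 0.84 [413.4, 228.6, 447.4, 250.6] 714
top chock 0.79 [360.9, 214.7, 397.6, 245.4] 701
top hex_bar 0.77 [207.2, 128.3, 218.7, 195.9] 602
top hex_bar 0.29 [410.5, 107.0, 434.1, 189.1] 1165
0.5
```

View pics/side0.png

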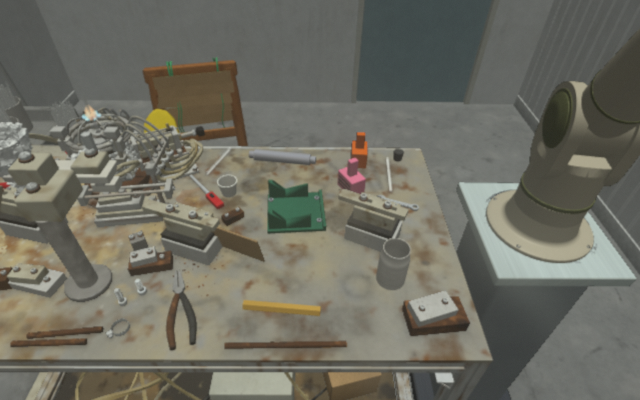

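View pics/top0.png

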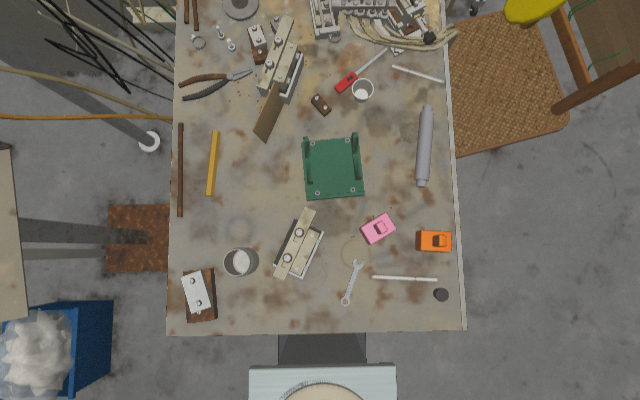

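```bash
cat > h.py <<'E'
import numpy as np, cv2
from plant import sensors, viewer, r
def cam(n):
    p=viewer.camera_params(n); return p["camera_matrix"],cv2.Rodrigues(p["rvec"])[0],p["tvec"].reshape(3)
def proj(n,P):
    K,R,t=cam(n); c=np.atleast_2d(P)@R.T+t; u=c@K.T; return u[:,:2]/u[:,2:]
def ray(n,uv):
    K,R,t=cam(n); uv=np.atleast_2d(uv).astype(float); d=np.c_[uv,np.ones(len(uv))]@np.linalg.inv(K).T@R
    return -R.T@t,d
def onz(n,uv,z):
    o,d=ray(n,uv); s=(z-o[2])/d[:,2]; return o+s[:,None]*d
def shot(n,name,box=None,k=1):
    im=viewer.capture(n)[:,:,::-1].copy()
    cv2.imwrite("pics/raw_"+name+".png",im)
    if box: im=im[box[1]:box[3],box[0]:box[2]]
    cv2.imwrite("pics/"+name+".png",cv2.resize(im,None,fx=k,fy=k,interpolation=cv2.INTER_CUBIC))
E
python3 - <<'E'
from h import *
for n in("top","side"):
    print(n,-cam(n)[1].T@cam(n)[2],proj(n,[[.177,.703,.222],[0,0,0],[.5,0,0],[.5,.3,0]]).round(0).tolist())
print(onz("top",[[424,107],[421,187],[334,165],[215,130],[209,195],[378,228],[434,240]],0.016).round(3))
print(onz("top",[[167,330],[467,330],[450,0],[175,0]],0).round(3))
import cv2
for n,b in(("top",(290,90,460,260)),("side",(235,120,415,250))):
    im=cv2.imread(f"pics/{n}0.png")[b[1]:b[3],b[0]:b[2]]
    k=4 if n=="side" else 3.5
    cv2.imwrite(f"pics/{n}0c.png",cv2.resize(im,None,fx=k,fy=k,interpolation=cv2.INTER_CUBIC))
E
```

```text
top [ 0.40176681 -0.00193212  0.88662659] [[-118.0, 401.0], [323.0, 442.0], [318.0, 205.0], [187.0, 208.0]]
side [0.54281712 0.67204543 0.68262845] [[808.0, 697.0], [536.0, 224.0], [330.0, 222.0], [335.0, 338.0]]
[[ 0.722 -0.25   0.016]
 [ 0.535 -0.232  0.016]
 [ 0.59  -0.038  0.016]
 [ 0.678  0.234  0.016]
 [ 0.527  0.245  0.016]
 [ 0.445 -0.131  0.016]
 [ 0.416 -0.254  0.016]]
[[ 0.234  0.336  0.   ]
 [ 0.219 -0.319  0.   ]
 [ 1.001 -0.334  0.   ]
 [ 1.015  0.341  0.   ]]
```

View pics/top0c.png

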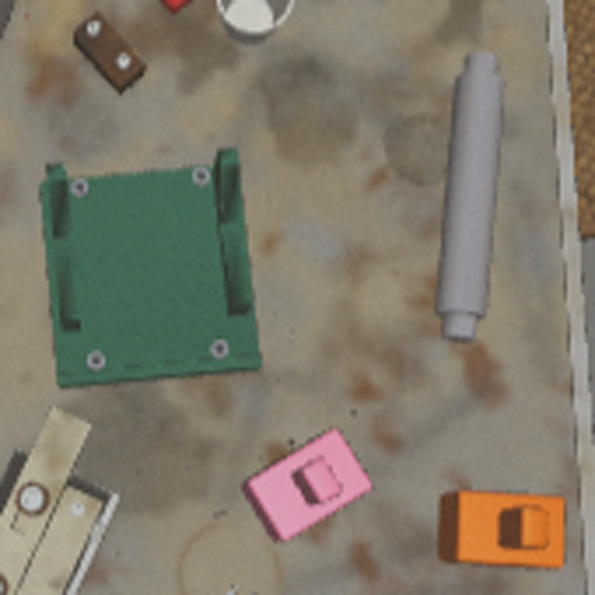

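View pics/side0c.png

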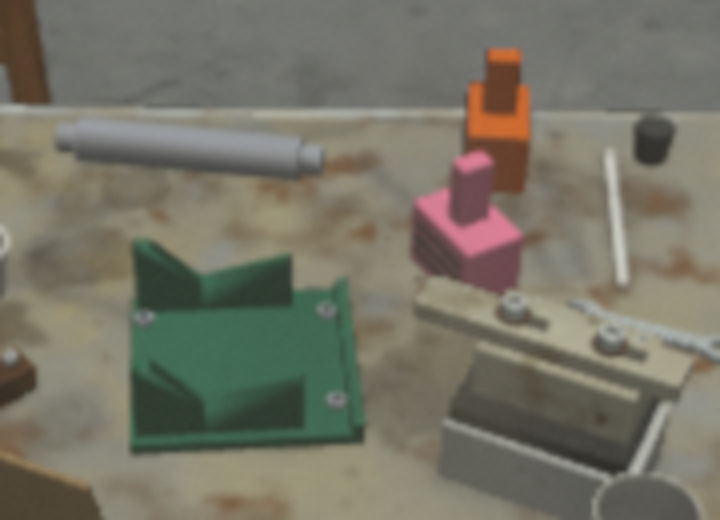

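```bash
cat > fit.py <<'E'
from h import *
from scipy.optimize import minimize
def box(x0,x1,y0,y1,z0,z1): return np.array([[x,y,z] for x in(x0,x1) for y in(y0,y1) for z in(z0,z1)])/1000.
def saddle(y):
    pts=[(-52,10),(-52,45),(4.8,30.2),(34.6,60),(50,60),(50,10)]
    a=[pts[i] for i in(0,1,2,5)]; b=[pts[i] for i in(2,3,4,5)]
    return [np.array([[x,yy,z] for x,z in q for yy in(y-6,y+6)])/1000. for q in(a,b)]
def cyl(x0,x1,r):
    t=np.arange(0,2*np.pi,np.pi/12); return np.array([[x,r*np.cos(a),r*np.sin(a)] for x in(x0,x1) for a in t])/1000.
CR=[box(-88,50,-66,66,0,10),box(-88,-80,-66,66,0,18)]+saddle(-54)+saddle(54)
SH=[cyl(-80,80,16),cyl(-95,95,11)]
CH=[box(-22,22,-33,33,0,50),box(-12,12,-8,8,50,95)]
def rend(n,parts,p,z=0,S=4,off=(0,0)):
    c,s=np.cos(p[2]),np.sin(p[2]); R=np.array([[c,-s,0],[s,c,0],[0,0,1]])
    m=np.zeros((400*S,640*S),np.uint8)
    for q in parts:
        uv=(proj(n,q@R.T+[p[0],p[1],z])+0.5)*S+off
        h=cv2.convexHull((uv*16).round().astype(np.int32))
        cv2.fillConvexPoly(m,h,255,shift=4)
    return m
def fit(parts,masks,p0,z=0):
    big={n:cv2.resize(m.astype(np.uint8)*255,None,fx=4,fy=4,interpolation=cv2.INTER_LINEAR)>127 for n,m in masks.items()}
    def cost(p):
        c=0
        for n,m in big.items():
            k=rend(n,parts,p,z)>0; c+=1-(k&m).sum()/(k|m).sum()
        return c
    best=None
    for d in(0.02,0.006,.002):
        x0=np.array(p0 if best is None else best.x)
        sim=np.array([x0,x0+[d,0,0],x0+[0,d,0],x0+[0,0,d*5]])
        best=minimize(cost,x0,method="Nelder-Mead",options=dict(initial_simplex=sim,xatol=1e-4,fatol=1e-4))
    return best.x.round(4),round(best.fun,3)
def hsvmask(im,lo,hi,bx):
    h=cv2.cvtColor(im,cv2.COLOR_BGR2HSV); m=cv2.inRange(h,lo,hi); o=np.zeros_like(m); o[bx[1]:bx[3],bx[0]:bx[2]]=m[bx[1]:bx[3],bx[0]:bx[2]]
    n,l,st,_=cv2.connectedComponentsWithStats(cv2.morphologyEx(o,cv2.MORPH_CLOSE,np.ones((5,5))))
    return l==1+np.argmax(st[1:,4])
E
python3 - <<'E'
from fit import *
T=cv2.imread("pics/top0.png");S=cv2.imread("pics/side0.png")
G=((60,70,20),(90,255,255));O=((3,120,40),(18,255,255))
mt=hsvmask(T,*G,(290,120,380,210));ms=hsvmask(S,*G,(255,170,340,240))
ot=hsvmask(T,*O,(405,220,460,260));os_=hsvmask(S,*O,(340,125,375,170))
print(mt.sum(),ms.sum(),ot.sum(),os_.sum())
viewer.capture("top");viewer.capture("side")
st=max(viewer.masks_of("shaft","top"),key=lambda d:d["conf"])["mask"];ss=max(viewer.masks_of("shaft","side"),key=lambda d:d["conf"])["mask"]
np.savez("masks.npz",st=st,ss=ss)
for name,parts,t,s,p0,z in(("cradle",CR,mt,ms,[.6,-.038,0],0),("shaft",SH,st,ss,[.628,-.241,-.09],.016),("chock",CH,ot,os_,[.42,-.25,0],0)):
    b=fit(parts,{"top":t,"side":s},p0,z);print(name,"both",*b)
    print("  top",*fit(parts,{"top":t},b[0],z)," side",*fit(parts,{"side":s},b[0],z))
    for n,I in(("top",T),("side",S)):
        k=cv2.resize(rend(n,parts,b[0],z),(640,400),interpolation=cv2.INTER_AREA)>127
        cs,_=cv2.findContours(k.astype(np.uint8),0,2); I[:]=I; cv2.drawContours(I,cs,-1,(0,0,255),1)
a=cv2.resize(T[90:260,290:460],(596,596)); b=cv2.resize(S[120:250,235:415],(720,520))
cv2.imwrite("pics/fitT.png",a);cv2.imwrite("pics/fitS.png",b)
E
```

```text
3290 1777 727 395
cradle both [ 0.6042 -0.0319  0.08  ] 0.42Traceback (most recent call last):
  File "<stdin>", line 12, in <module>
  File "fit.py", line 32, in fit
    best=minimize(cost,x0,method="Nelder-Mead",options=dict(initial_simplex=sim,xatol=1e-4,fatol=1e-4))
    res = _minimize_neldermead(fun, x0, args, callback, bounds=bounds,
                               **options)
    fxcc = func(xcc)
    fx = function(np.copy(x), *(wrapper_args + args))
  File "fit.py", line 26, in cost
    k=rend(n,parts,p,z)>0; c+=1-(k&m).sum()/(k|m).sum()
      ~~~~^^^^^^^^^^^^^
  File "fit.py", line 17, in rend
    uv=(proj(n,q@R.T+[p[0],p[1],z])+0.5)*S+off
        ~~~~^^^^^^^^^^^^^^^^^^^^^^^
  File "h.py", line 6, in proj
    K,R,t=cam(n); c=np.atleast_2d(P)@R.T+t; u=c@K.T; return u[:,:2]/u[:,2:]
          ~~~^^^
  File "h.py", line 4, in cam
    p=viewer.camera_params(n); return p["camera_matrix"],cv2.Rodrigues(p["rvec"])[0],p["tvec"].reshape(3)
ValueError: time passes only in moves, steps and waits
```

```bash
sed -i 's/^def cam(n):/import functools\n@functools.lru_cache\ndef cam(n):/' h.py
cat > run1.py <<'E'
from fit import *
T=cv2.imread("pics/top0.png");S=cv2.imread("pics/side0.png")
G=((55,45,10),(95,255,255));O=((0,110,20),(18,255,255))
mt=hsvmask(T,*G,(290,120,380,210));ms=hsvmask(S,*G,(255,170,340,240))
ot=hsvmask(T,*O,(405,222,460,256));os_=hsvmask(S,*O,(345,128,372,168))
print(mt.sum(),ms.sum(),ot.sum(),os_.sum())
z=np.load("masks.npz");st,ss=z["st"],z["ss"]
for name,parts,t,s,p0,z in(("cradle",CR,mt,ms,[.6,-.038,0],0),("shaft",SH,st,ss,[.628,-.241,-.09],.016),("chock",CH,ot,os_,[.42,-.25,0],0)):
    b=fit(parts,{"top":t,"side":s},p0,z);print(name,"both",*b)
    print("  top",*fit(parts,{"top":t},b[0],z)," side",*fit(parts,{"side":s},b[0],z))
    for n,I in(("top",T),("side",S)):
        k=cv2.resize(rend(n,parts,b[0],z),(640,400),interpolation=cv2.INTER_AREA)>127
        cs,_=cv2.findContours(k.astype(np.uint8),0,2); cv2.drawContours(I,cs,-1,(0,0,255),1)
a=cv2.resize(T[90:260,290:460],(596,596)); b=cv2.resize(S[120:250,235:415],(720,520))
cv2.imwrite("pics/fitT.png",a);cv2.imwrite("pics/fitS.png",b)
E
ls masks.npz && python3 run1.py
```

```text
masks.npz
3434 2473 735 420
cradle both [ 0.6038 -0.0318  0.0761] 0.125
  top [ 0.6044 -0.0318  0.0716] 0.038  side [ 0.6032 -0.0348  0.0935] 0.079
shaft both [ 0.631  -0.2445 -0.1413] 0.164
  top [ 0.6308 -0.2441 -0.1428] 0.057  side [ 0.6311 -0.246  -0.1389] 0.09
chock both [ 0.4138 -0.2478 -0.0939] 0.305
  top [ 0.4138 -0.248  -0.0684] 0.065  side [ 0.4128 -0.2525 -0.116 ] 0.224
```

View pics/fitT.png

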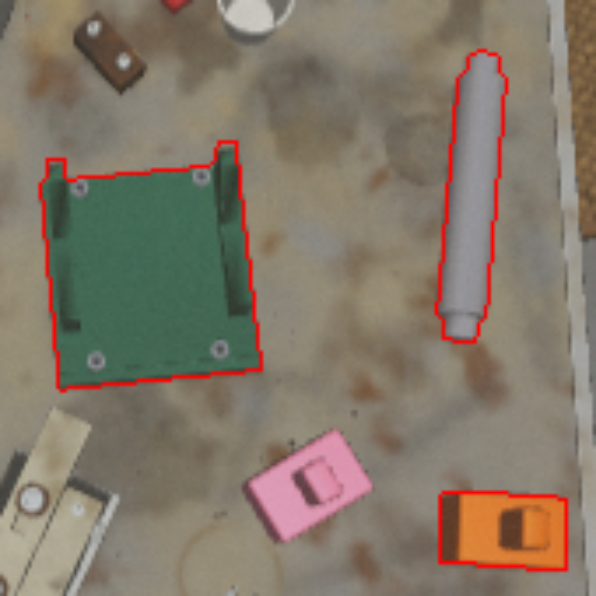

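View pics/fitS.png

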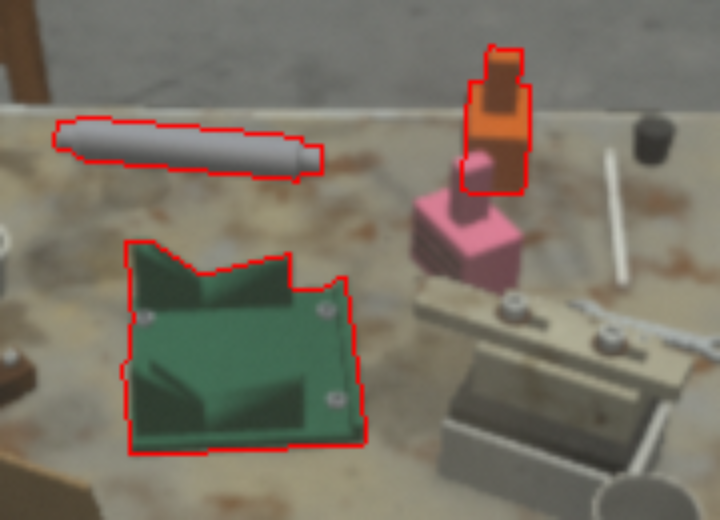

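>>> carry_out(
  motion=[
    [1,[0.034,-0.032,0.012],[0,0,0.8]],
    [1,[0.034,-0.032,0.012],[0,0,0.8]],
    [1,[0.034,-0.032,0.012],[0,0,0.8]],
    [1,[0.034,-0.032,0.012],[0,0,0.8]],
    [1,[0.034,-0.032,0.012],[0,0,0.8]],
    [1,[0.034,-0.032,0.012],[0,0,0.8]],
    [1,[0.034,-0.032,0.012],[0,0,0.8]],
    [1,[0.034,-0.032,0.012],[0,0,0.8]],
  ],
  newtons=40,
)

```text
time_s: 1.5
tool_pos: [0.4476, 0.442, 0.3196]
tcp_rot: [0.058, 0.998, -0.0, -0.002]
wrist_force: [0.3, 0.1, -0.4]
width: 0.997
```

>>> carry_out(
  motion=[
    [1,[0.012,-0.047,0],[0,0,0]],
    [1,[0.012,-0.047,0],[0,0,0]],
    [1,[0.012,-0.047,0],[0,0,0]],
    [1,[0.012,-0.047,0],[0,0,0]],
    [1,[0.012,-0.047,0],[0,0,0]],
    [1,[0.012,-0.047,0],[0,0,0]],
    [1,[0.012,-0.047,0],[0,0,0]],
    [1,[0.012,-0.047,0],[0,0,0]],
  ],
)

```text
time_s: 2.3
tool_pos: [0.5492, 0.0552, 0.3236]
tcp_rot: [0.059, 0.998, 0.003, 0.002]
wrist_force: [0.2, -0.1, 0.1]
width: 1.001
```

```bash
cat > st.py <<'E'
from h import *
from scipy.spatial.transform import Rotation as Ro
def st():
    s=sensors.state(); R=Ro.from_quat(s["tcp_rot"]).as_matrix()
    print("t",round(s["time_s"],2),"pos",s["tool_pos"].round(4),"yang",round(np.degrees(np.arctan2(R[1,1],R[0,1])),2),"z",R[:,2].round(4),"F",s["wrist_force"].round(1),"w",round(s["width"],3),"q",s["q"].round(2)); return s
if __name__=="__main__": st()
E
python3 st.py
```

```text
t 2.3 pos [0.5492 0.0552 0.3236] yang 83.26 z [ 0.005   0.0053 -1.    ] F [ 0.2 -0.1  0.1] w 1.001 q [-0.28  0.28  0.11  1.88 -0.04  0.97  1.3 ]
```

>>> carry_out(
  motion=[
    [1,[0.0117,-0.0427,-0.021],[0,0,-0.2]],
    [1,[0.0117,-0.0427,-0.021],[0,0,-0.2]],
    [1,[0.0117,-0.0427,-0.021],[0,0,-0.2]],
    [1,[0.0117,-0.0427,-0.021],[0,0,-0.2]],
    [1,[0.0117,-0.0427,-0.021],[0,0,-0.2]],
    [1,[0.0117,-0.0427,-0.021],[0,0,-0.2]],
    [1,[0.0117,-0.0427,-0.021],[0,0,-0.2]],
    [1,[0,0,0],[0,0,0]],
  ],
)

```text
time_s: 3.1
tool_pos: [0.6326, -0.2596, 0.1761]
tcp_rot: [0.075, 0.997, 0.002, 0.007]
wrist_force: [-1.2, -0.8, 1.7]
width: 1.002
```

```bash
python3 st.py
```

```text
t 3.1 pos [ 0.6326 -0.2596  0.1761] yang 81.39 z [ 0.0142  0.0027 -0.9999] F [-1.2 -0.8  1.7] w 1.002 q [ 0.22  0.6   0.14  1.76 -0.12  0.78  1.84]
```

>>> carry_out(
  motion=[
    [1,[-0.001,0.008,-0.02],[-0.1,0.4,0.3]],
    [1,[-0.0006,0.007,-0.025],[-0.05,0.4,0.2]],
    [1,[0,0,-0.03],[0,0,0]],
    [1,[0,0,-0.03],[0,0,0]],
    [1,[0,0,-0.02],[0,0,0]],
    [1,[0,0,-0.015],[0,0,0]],
    [1,[0,0,-0.008],[0,0,0]],
    [1,[0,0,0],[0,0,0]],
  ],
)

```text
time_s: 3.9
tool_pos: [0.632, -0.2451, 0.024]
tcp_rot: [0.072, 0.997, -0.0, 0.002]
wrist_force: [-0.0, 0.6, -0.9]
width: 0.999
```

```bash
python3 - <<'E'
from st import *
st(); shot("top","a1",(360,90,480,210),5)
E
```

```text
t 3.9 pos [ 0.632  -0.2451  0.024 ] yang 81.72 z [ 3.2e-03 -6.0e-04 -1.0e+00] F [-0.   0.6 -0.9] w 0.999 q [ 0.22  0.78  0.1   1.85 -0.14  0.51  1.85]
```

View pics/a1.png

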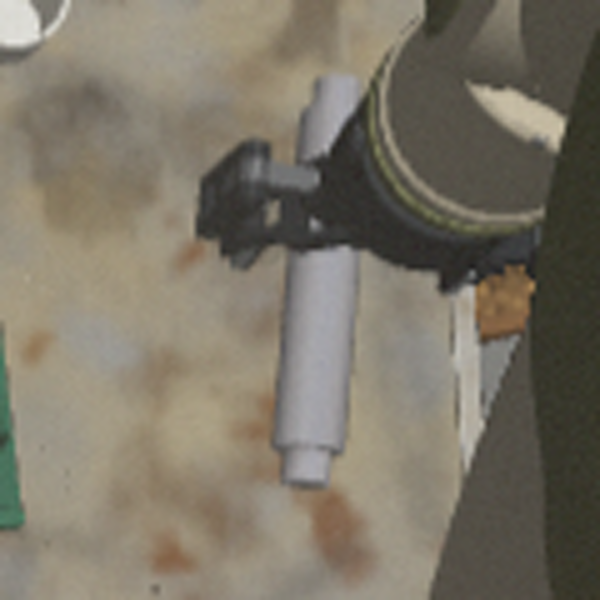

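>>> carry_out(
  motion=[
    [0,[0,0,-0.002],[0,0,0]],
    [0,[0,0,0],[0,0,0]],
    [0,[0,0,0],[0,0,0]],
    [0,[0,0,0],[0,0,0]],
    [0,[0,0,0],[0,0,0]],
    [0,[0,0,0],[0,0,0]],
    [0,[0,0,0.008],[0,0,0]],
    [0,[0,0,0.008],[0,0,0]],
  ],
  newtons=70,
)

```text
time_s: 4.75
tool_pos: [0.6339, -0.246, 0.0428]
tcp_rot: [0.072, 0.997, -0.001, 0.004]
wrist_force: [0.2, -0.5, -1.0]
width: 0.004
```

```bash
python3 st.py
```

```text
t 4.75 pos [ 0.6339 -0.246   0.0428] yang 81.7 z [ 0.0082 -0.0022 -1.    ] F [ 0.2 -0.5 -1. ] w 0.004 q [ 0.22  0.76  0.11  1.84 -0.14  0.54  1.84]
```

```bash
python3 - <<'E'
from st import *
shot("top","a2",(360,90,480,210),5);shot("side","a2s",(220,100,420,250),4)
E
```

```text
(no output)
```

View pics/a2.png

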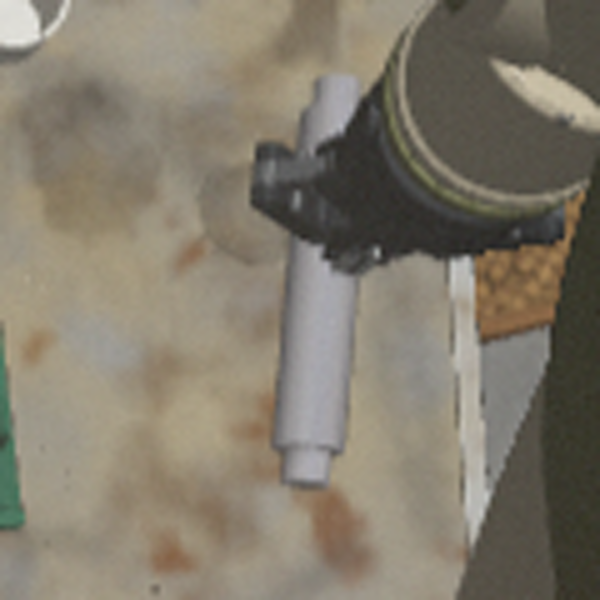

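View pics/a2s.png

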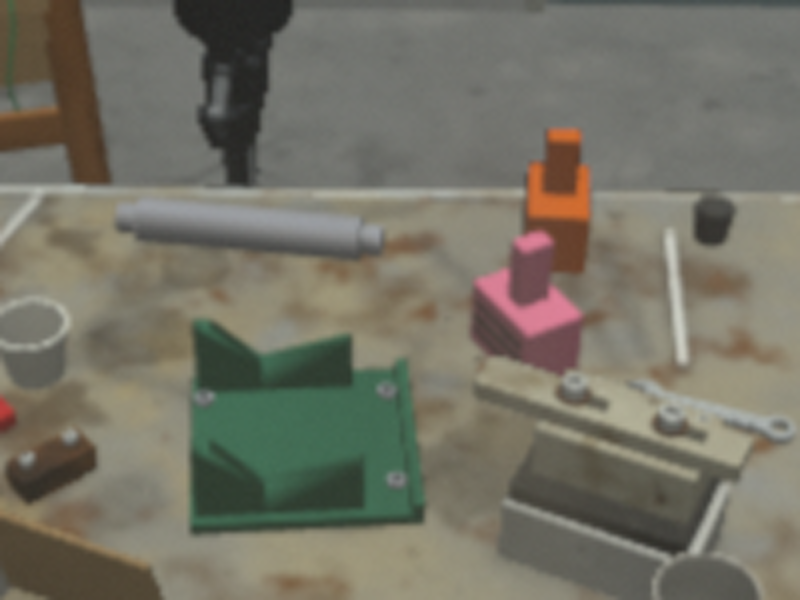

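```bash
python3 - <<'E'
from st import *
s=st();p=s["tool_pos"]
print(proj("top",[p,p+[0,0,.1]]),proj("side",[p,p+[0,0,.1],p+[0,0,.2]]))
E
```

```text
t 4.85 pos [ 0.6347 -0.2463  0.0438] yang 81.69 z [ 0.0103 -0.0029 -0.9999] F [0.3 0.  0.6] w -0.001 q [ 0.22  0.76  0.11  1.84 -0.14  0.54  1.84]
[[427.97785567 140.44258895]
 [441.87671283 126.47212902]] [[279.92260182 148.01913461]
 [278.03700461 116.38865029]
 [275.89123961  80.39390771]]
```

View pics/raw_a2s.png

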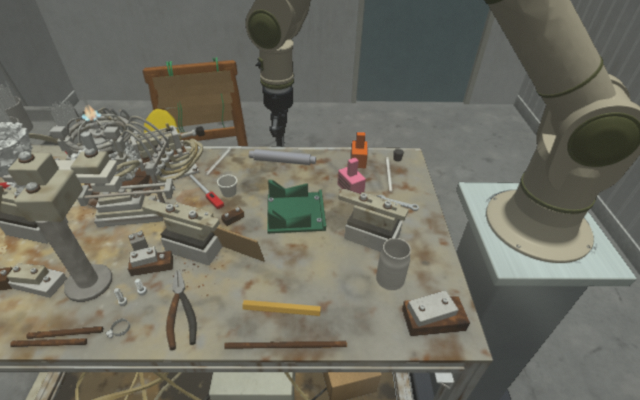

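View pics/raw_a2.png

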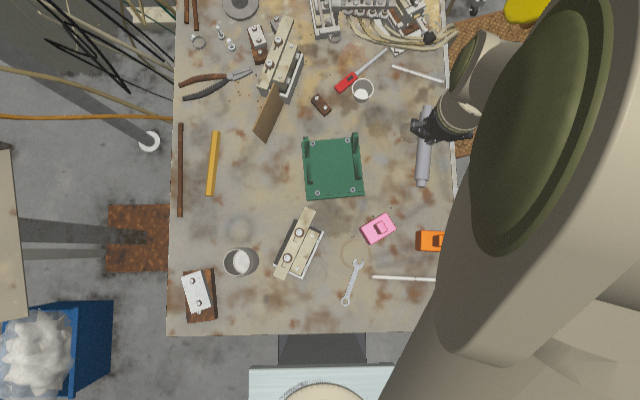

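```bash
python3 - <<'E'
import cv2
a=cv2.imread("pics/raw_a2s.png")[85:175,235:325]; b=cv2.imread("pics/raw_a2.png")[85:175,395:485]
cv2.imwrite("pics/z.png",cv2.resize(cv2.hconcat([a,b]),None,fx=4.4,fy=4.4,interpolation=cv2.INTER_NEAREST))
E
```

```text
(no output)
```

View pics/z.png

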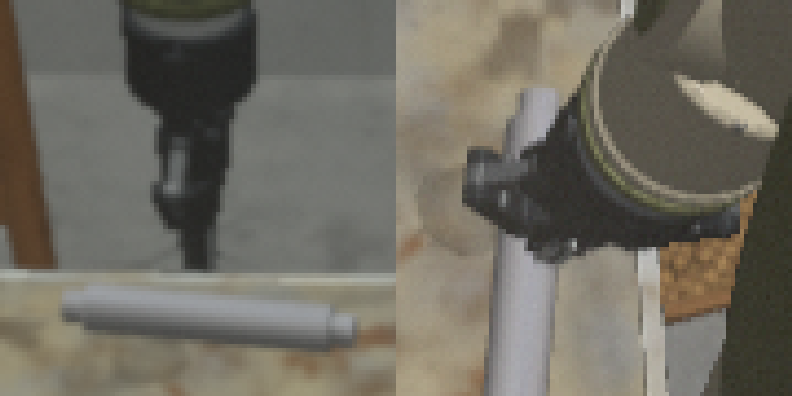

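>>> carry_out(
  motion=[
    [0,[0,0,0.02],[0,-0.5,0]],
    [0,[-0.002,0.03,0],[0,0,0]],
    [0,[0,0.03,0],[0,0,0]],
    [0,[0,0.01,0],[0,0,0]],
    [0,[0,0,-0.01],[0,0,0]],
    [0,[0,0,-0.01],[0,0,0]],
    [0,[0,0,-0.006],[0,0,0]],
    [0,[0,0,0],[0,0,0]],
  ],
)

```text
time_s: 5.65
tool_pos: [0.6324, -0.1796, 0.0371]
tcp_rot: [0.075, 0.997, -0.002, 0.011]
wrist_force: [-0.1, -1.1, -0.7]
width: -0.005
```

```bash
python3 - <<'E'
from st import *
s=st();p=s["tool_pos"]
print(proj("top",[p]),proj("side",[p,p-[0,0,.017]]))
shot("side","b1",(220,85,320,175),7);shot("top","b1t",(340,85,440,175),7)
E
```

```text
t 5.65 pos [ 0.6324 -0.1796  0.0371] yang 81.44 z [ 0.0212 -0.0063 -0.9998] F [-0.1 -1.1 -0.7] w -0.005 q [ 0.12  0.74  0.11  1.91 -0.16  0.47  1.76]
[[397.4178247  142.86568848]] [[279.24456377 164.43605752]
 [279.56225114 169.46987508]]
```

View pics/b1.png

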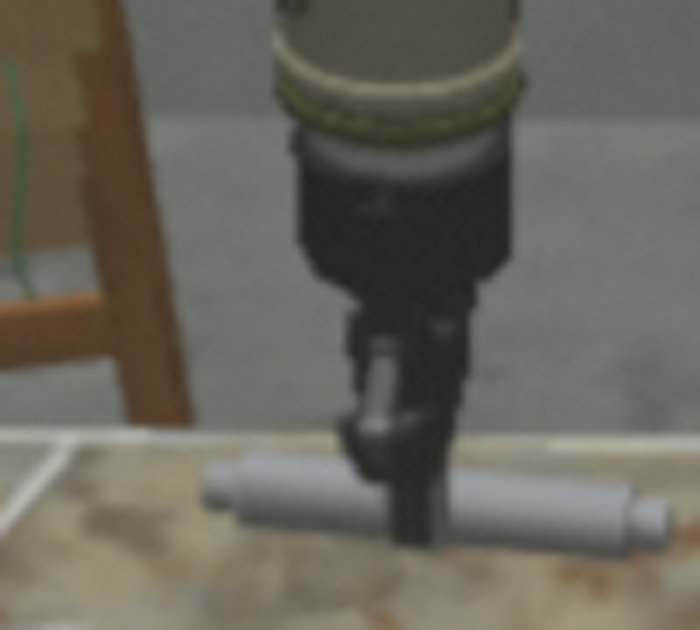

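View pics/b1t.png

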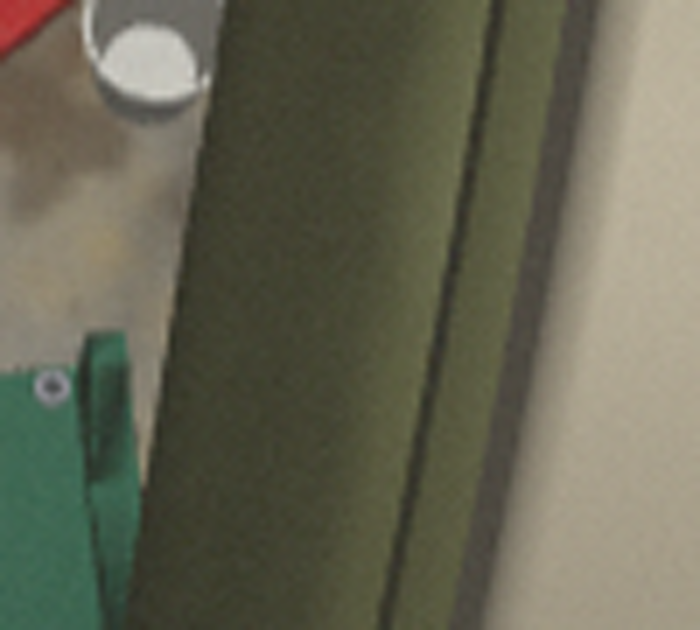

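>>> carry_out(
  motion=[
    [0,[0,0,-0.005],[-0.2,0.6,0]],
    [0,[0,0,-0.004],[-0.1,0.6,0]],
    [0,[0,0,-0.003],[0,0,0]],
    [0,[0,0,-0.003],[0,0,0]],
    [0,[0,0,-0.003],[0,0,0]],
    [0,[0,0,-0.002],[0,0,0]],
    [0,[0,0,-0.002],[0,0,0]],
    [0,[0,0,0],[0,0,0]],
  ],
)

```text
time_s: 6.55
tool_pos: [0.6331, -0.1809, 0.0144]
tcp_rot: [0.075, 0.997, -0.006, 0.0]
wrist_force: [-0.1, 1.1, 0.1]
width: -0.002
```

```bash
python3 - <<'E'
from st import *
st()
E
```

```text
t 6.55 pos [ 0.6331 -0.1809  0.0144] yang 81.37 z [ 0.     -0.0127 -0.9999] F [-0.1  1.1  0.1] w -0.002 q [ 0.11  0.78  0.12  1.9  -0.16  0.47  1.76]
```

>>> carry_out(
  motion=[
    [0,[0,0,-0.002],[-0.3,0,0]],
    [0,[0,0,-0.002],[-0.3,0,0]],
    [0,[0,0,-0.002],[0,0,0]],
    [0,[0,0,-0.002],[0,0,0]],
    [0,[0,0,-0.002],[0,0,0]],
    [0,[0,0,-0.002],[0,0,0]],
    [0,[0,0,-0.0015],[0,0,0]],
    [0,[0,0,-0.0015],[0,0,0]],
  ],
)

```text
time_s: 7.35
tool_pos: [0.6333, -0.1809, -0.0015]
tcp_rot: [0.075, 0.997, -0.012, 0.001]
wrist_force: [0.5, 0.4, -0.1]
width: -0.003
```

```bash
python3 - <<'E'
from st import *
s=st();p=s["tool_pos"]
print(proj("side",[p,p-[0,0,.017]]))
shot("side","b2",(220,85,320,185),6)
E
```

```text
t 7.35 pos [ 0.6333 -0.1809 -0.0015] yang 81.37 z [ 8.000e-04 -2.420e-02 -9.997e-01] F [ 0.5  0.4 -0.1] w -0.003 q [ 0.1   0.81  0.12  1.9  -0.16  0.43  1.75]
[[279.66000085 175.40731925]
 [279.96563953 180.20472423]]
```

View pics/b2.png

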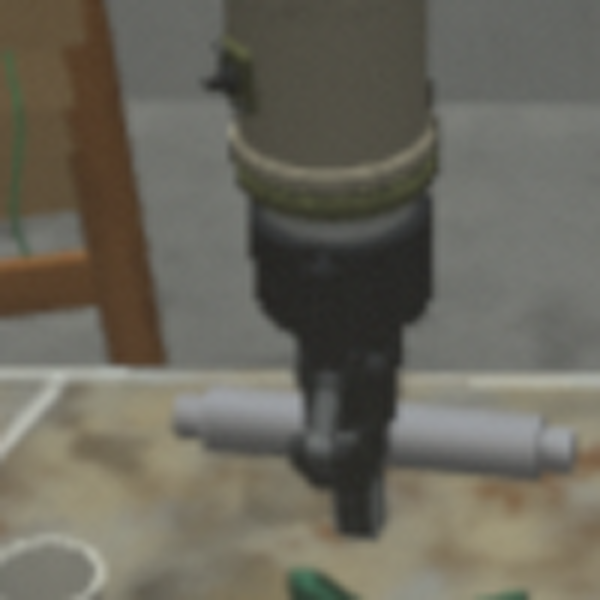

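>>> carry_out(
  motion=[
    [0,[0,0,0],[0.7,0,0]],
    [0,[0,0,0],[0.7,0,0]],
    [0,[0,0,-0.001],[0,0,0]],
    [0,[0,0,-0.001],[0,0,0]],
    [0,[0,0,-0.001],[0,0,0]],
    [0,[0,0,-0.001],[0,0,0]],
    [0,[0,0,-0.001],[0,0,0]],
    [0,[0,0,-0.001],[0,0,0]],
  ],
)

```text
time_s: 8.2
tool_pos: [0.6333, -0.1814, -0.0079]
tcp_rot: [0.076, 0.997, 0.001, 0.0]
wrist_force: [0.2, -0.2, 0.9]
width: 0.0
```

```bash
python3 st.py
```

```text
t 8.2 pos [ 0.6333 -0.1814 -0.0079] yang 81.34 z [ 9.0e-04  2.3e-03 -1.0e+00] F [ 0.2 -0.2  0.9] w 0.0 q [ 0.13  0.82  0.09  1.9  -0.17  0.43  1.77]
```

>>> carry_out(
  motion=[
    [0,[0,0,-0.001],[0,0,0]],
    [0,[0,0,-0.001],[0,0,0]],
    [0,[0,0,-0.001],[0,0,0]],
    [0,[0,0,-0.001],[0,0,0]],
    [0,[0,0,-0.001],[0,0,0]],
    [0,[0,0,-0.001],[0,0,0]],
    [0,[0,0,-0.001],[0,0,0]],
    [0,[0,0,0],[0,0,0]],
  ],
)

```text
time_s: 9.0
tool_pos: [0.6334, -0.1812, -0.0081]
tcp_rot: [0.075, 0.997, 0.001, 0.001]
wrist_force: [0.2, 0.3, 0.1]
width: -0.005
```

```bash
python3 - <<'E'
from st import *
s=st();p=s["tool_pos"]
print(proj("side",[p,[p[0],p[1],0]]))
shot("side","b3",(220,85,320,185),6);shot("top","b3t",(340,85,440,175),7)
E
```

```text
t 9.0 pos [ 0.6334 -0.1812 -0.0081] yang 81.36 z [ 0.003   0.0023 -1.    ] F [0.2 0.3 0.1] w -0.005 q [ 0.14  0.82  0.09  1.9  -0.17  0.43  1.77]
[[279.76327357 177.22624274]
 [279.61614384 174.9178375 ]]
```

View pics/b3.png

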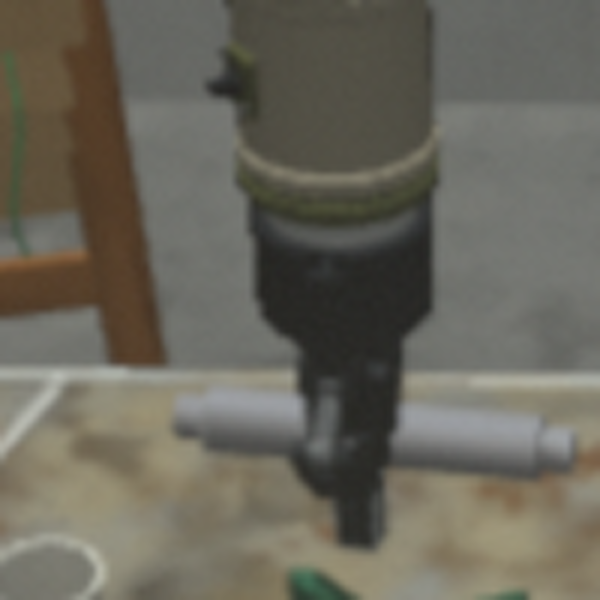

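>>> carry_out(
  motion=[
    [0,[0,0,0.03],[0,0,0]],
    [1,[-0.001,0,0.03],[0,0,0]],
    [1,[-0.001,-0.028,0.005],[0,0,0]],
    [1,[0,-0.028,0],[0,0,0]],
    [1,[0,-0.005,0],[0,0,0.3]],
    [1,[0,0,0],[0,0,0.2]],
    [1,[0,0,0],[0,0,0]],
    [1,[0,0,0],[0,0,0]],
  ],
)

```text
time_s: 9.9
tool_pos: [0.6309, -0.2396, 0.0565]
tcp_rot: [0.069, 0.998, 0.002, -0.0]
wrist_force: [-0.5, 0.0, 0.2]
width: 0.997
```

```bash
python3 - <<'E'
from st import *
st()
viewer.capture("side")
d=viewer.masks_of("shaft","side")
print([(x["conf"],x["box"],x["mask"].sum()) for x in d])
from fit import *
z=np.load("masks.npz")
m=d[0]["mask"]
old=z["ss"]; print((old&~m).sum(),(m&~old).sum())
ys,xs=np.nonzero(m&(np.arange(640)[None]>295)); yo,xo=np.nonzero(old&(np.arange(640)[None]>295)); print(ys.mean(),xs.mean(),yo.mean(),xo.mean())
E
```

```text
t 9.9 pos [ 0.6309 -0.2396  0.0565] yang 82.14 z [-5.0e-04  4.9e-03 -1.0e+00] F [-0.5  0.   0.2] w 0.997 q [ 0.22  0.74  0.1   1.84 -0.14  0.57  1.84]
[(0.74, [250.9, 152.0, 317.5, 163.9], np.int64(760)), (0.34, [241.1, 299.2, 318.7, 315.8], np.int64(719))]
4 79
158.59708737864077 304.6990291262136 158.3658536585366 304.7512195121951
```

>>> carry_out(
  motion=[
    [1,[0,-0.005,-0.018],[-0.2,0,0]],
    [1,[0,0,-0.018],[0,0,0]],
    [1,[0,0,-0.014],[0,0,0]],
    [1,[0,0,-0.008],[0,0,0]],
    [1,[0,0,-0.002],[0,0,0]],
    [0,[0,0,0],[0,0,0]],
    [0,[0,0,0],[0,0,0]],
    [0,[0,0,0],[0,0,0]],
  ],
)

```text
time_s: 10.8
tool_pos: [0.6311, -0.2423, -0.0087]
tcp_rot: [0.067, 0.998, 0.001, -0.001]
wrist_force: [-0.4, 0.1, -0.1]
width: 0.51
```

```bash
python3 st.py
```

```text
t 10.8 pos [ 0.6311 -0.2423 -0.0087] yang 82.34 z [-0.0015  0.0019 -1.    ] F [-0.4  0.1 -0.1] w 0.51 q [ 0.23  0.83  0.09  1.85 -0.14  0.47  1.85]
```

>>> carry_out(
  motion=[
    [0,[0,0,0.004],[0,0,0]],
    [0,[0,0,0],[0,0,0]],
    [0,[0,0,0],[0,0,0]],
    [0,[0,0,0],[0,0,0]],
    [0,[0,0,0],[0,0,0]],
    [0,[0,0,0],[0,0,0]],
    [0,[0,0,0],[0,0,0]],
    [0,[0,0,0],[0,0,0]],
  ],
  newtons=70,
)

```text
time_s: 11.6
tool_pos: [0.6301, -0.2419, -0.0046]
tcp_rot: [0.067, 0.998, 0.001, -0.002]
wrist_force: [0.6, -1.4, -5.7]
width: 0.352
```

```bash
python3 st.py
```

```text
t 11.6 pos [ 0.6301 -0.2419 -0.0046] yang 82.35 z [-0.0029  0.0024 -1.    ] F [ 0.6 -1.4 -5.7] w 0.352 q [ 0.23  0.82  0.09  1.85 -0.14  0.47  1.85]
```

>>> carry_out(
  motion=[
    [0,[0,0,0.02],[0,0,0]],
    [0,[0,0,0.04],[0,0,-4]],
    [0,[-0.002,0.015,0.04],[0,0,-7.5]],
    [0,[-0.004,0.025,0.015],[0,0,-7.5]],
    [0,[-0.004,0.03,0],[0,0,-7.5]],
    [0,[-0.004,0.03,0],[0,0,-7.5]],
    [0,[-0.004,0.03,0],[0,0,-7.5]],
    [0,[-0.004,0.025,0],[0,0,-7.5]],
  ],
)

```text
time_s: 12.4
tool_pos: [0.6058, -0.088, 0.1149]
tcp_rot: [0.492, 0.87, 0.004, 0.001]
wrist_force: [1.5, -0.6, -6.0]
width: 0.347
```

```bash
python3 st.py
```

```text
t 12.4 pos [ 0.6058 -0.088   0.1149] yang 31.01 z [ 0.005   0.0061 -1.    ] F [ 1.5 -0.6 -6. ] w 0.347 q [-0.2   0.63  0.4   1.98 -0.42  0.61  1.01]
```

>>> carry_out(
  motion=[
    [0,[0,0.02,0],[0,0,-7]],
    [0,[0,0.015,0],[0,0,-6.5]],
    [0,[0,0.008,0],[0,0,-5]],
    [0,[0,0.003,0],[0,0,-3]],
    [0,[0,0,0],[0,0,-1]],
    [0,[0,0,0],[0,0,0]],
    [0,[0,0,0],[0,0,0]],
    [0,[0,0,0],[0,0,0]],
  ],
)

```text
time_s: 13.2
tool_pos: [0.6044, -0.0323, 0.1149]
tcp_rot: [0.656, 0.755, 0.005, -0.0]
wrist_force: [0.2, 0.5, -6.1]
width: 0.35
```

```bash
python3 - <<'E'
from st import *
st(); shot("top","c1",(260,90,430,230),4);shot("side","c1s",(225,120,375,250),5)
E
```

```text
t 13.2 pos [ 0.6044 -0.0323  0.1149] yang 8.02 z [ 0.0062  0.008  -0.9999] F [ 0.2  0.5 -6.1] w 0.35 q [-0.37  0.65  0.52  2.   -0.55  0.63  0.65]
```

View pics/c1.png

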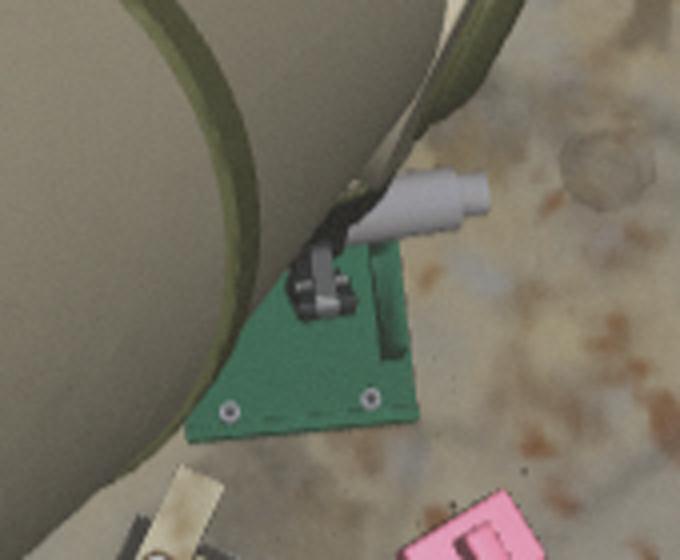

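View pics/c1s.png

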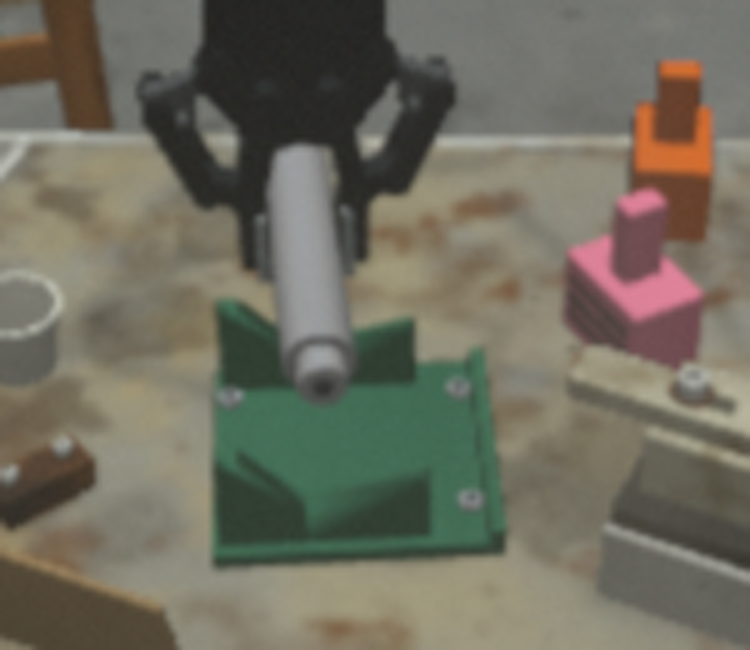

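```bash
python3 - <<'E'
from fit import *
T=cv2.imread("pics/raw_c1.png");S=cv2.imread("pics/raw_c1s.png")
p=[.6044,-.0336,np.radians(8-90-.3)]
for n,I in(("top",T),("side",S)):
    k=rend(n,SH,p,.1355); big=cv2.resize(I,None,fx=4,fy=4,interpolation=cv2.INTER_CUBIC)
    cs,_=cv2.findContours(k,0,2); cv2.drawContours(big,cs,-1,(0,0,255),1)
    b=(260,90,400,210) if n=="top" else (255,130,345,220)
    cv2.imwrite(f"pics/c1{n}o.png",cv2.resize(big[b[1]*4:b[3]*4,b[0]*4:b[2]*4],None,fx=1.4,fy=1.4) if n=="side" else big[b[1]*4:b[3]*4,b[0]*4:b[2]*4])
E
```

```text
(no output)
```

View pics/c1sideo.png

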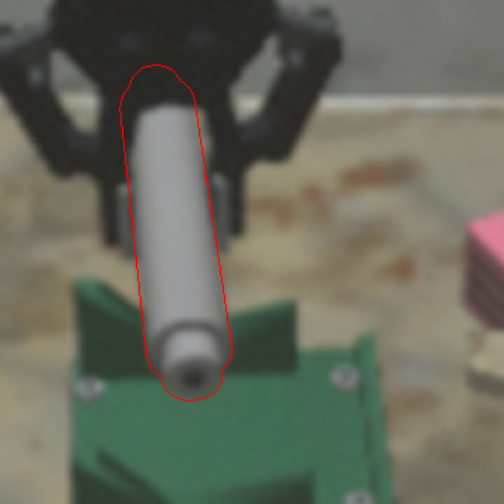

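View pics/c1topo.png

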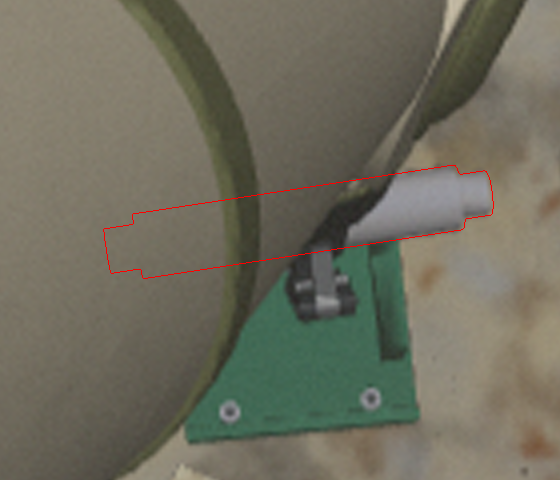

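>>> carry_out(
  motion=[
    [0,[0,0.001,-0.012],[-0.2,0.2,-2]],
    [0,[0,0.001,-0.018],[-0.2,0.1,-1.7]],
    [0,[0,0,-0.015],[0,0,0]],
    [0,[0,0,-0.01],[0,0,0]],
    [0,[0,0,-0.004],[0,0,0]],
    [0,[0,0,0],[0,0,0]],
    [0,[0,0,0],[0,0,0]],
    [0,[0,0,0],[0,0,0]],
  ],
)

```text
time_s: 14.1
tool_pos: [0.6046, -0.0318, 0.0514]
tcp_rot: [0.683, 0.731, 0.0, 0.0]
wrist_force: [-0.1, -0.5, -5.9]
width: 0.352
```

```bash
python3 - <<'E'
from st import *
st();shot("side","c2s",(240,130,350,240),6)
E
```

```text
t 14.1 pos [ 0.6046 -0.0318  0.0514] yang 3.89 z [ 0.001  0.    -1.   ] F [-0.1 -0.5 -5.9] w 0.352 q [-0.34  0.74  0.46  2.02 -0.64  0.52  0.65]
```

View pics/c2s.png

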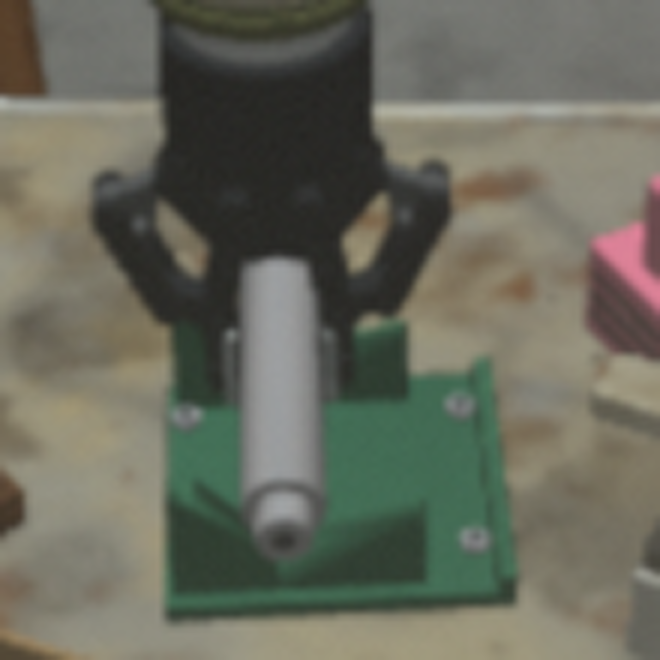

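>>> carry_out(
  motion=[
    [0,[0,0,-0.006],[0,0,0]],
    [0,[0,0,-0.005],[0,0,0]],
    [0,[0,0,-0.003],[0,0,0]],
    [0,[0,0,-0.0025],[0,0,0]],
    [0,[0,0,-0.002],[0,0,0]],
    [0,[0,0,-0.0015],[0,0,0]],
    [0,[0,0,-0.001],[0,0,0]],
    [0,[0,0,0],[0,0,0]],
  ],
)

```text
time_s: 14.95
tool_pos: [0.6053, -0.0316, 0.0296]
tcp_rot: [0.683, 0.731, 0.001, 0.001]
wrist_force: [-0.1, 0.1, -5.3]
width: 0.354
```

```bash
python3 st.py
```

```text
t 14.95 pos [ 0.6053 -0.0316  0.0296] yang 3.91 z [ 3.1e-03  2.0e-04 -1.0e+00] F [-0.1  0.1 -5.3] w 0.354 q [-0.31  0.77  0.42  2.03 -0.66  0.48  0.67]
```

>>> carry_out(
  motion=[
    [0,[-0.0005,0,-0.001],[0,0,0]],
    [0,[0,0,-0.001],[0,0,0]],
    [0,[0,0,-0.001],[0,0,0]],
    [0,[0,0,-0.001],[0,0,0]],
    [0,[0,0,-0.001],[0,0,0]],
    [0,[0,0,-0.001],[0,0,0]],
    [0,[0,0,-0.001],[0,0,0]],
    [0,[0,0,-0.001],[0,0,0]],
  ],
)

```text
time_s: 15.75
tool_pos: [0.6049, -0.0317, 0.027]
tcp_rot: [0.683, 0.731, 0.004, 0.001]
wrist_force: [-3.5, 0.0, 7.2]
width: 0.353
```

```bash
python3 - <<'E'
from st import *
st();shot("side","c3s",(240,130,350,240),6)
E
```

```text
t 15.75 pos [ 0.6049 -0.0317  0.027 ] yang 3.86 z [ 0.0064  0.0041 -1.    ] F [-3.5  0.   7.2] w 0.353 q [-0.3   0.77  0.41  2.03 -0.67  0.47  0.68]
```

View pics/c3s.png

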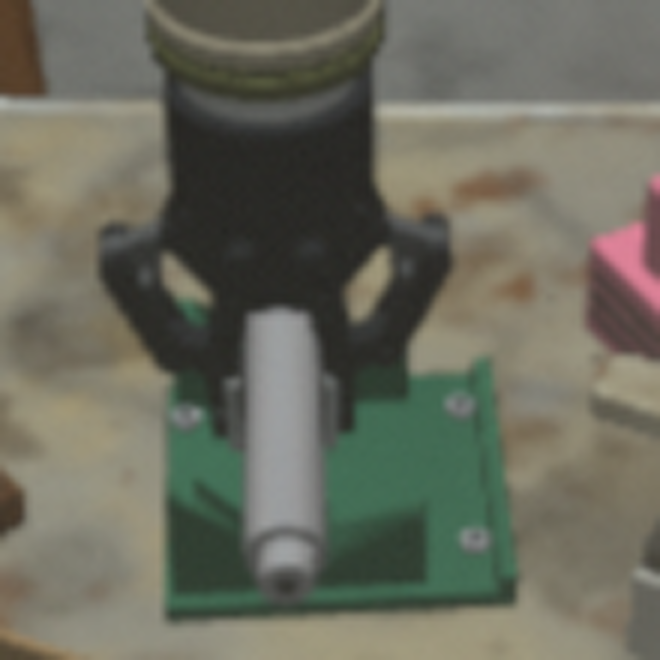

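>>> carry_out(
  motion=[
    [0.5,[0,0,0],[0,0,0]],
    [0.6,[0,0,0],[0,0,0]],
    [0.8,[0,0,0],[0,0,0]],
    [0.8,[0,0,0],[0,0,0]],
    [0.8,[0,0,0],[0,0,0]],
    [0.8,[0,0,0.01],[0,0,0]],
    [0.8,[0,0,0.03],[0,0,0]],
    [0.8,[0,0,0.04],[0,0,0]],
  ],
)

```text
time_s: 16.6
tool_pos: [0.6037, -0.0321, 0.1069]
tcp_rot: [0.683, 0.73, 0.002, -0.001]
wrist_force: [0.9, 0.0, -0.5]
width: 0.8
```

```bash
python3 - <<'E'
from st import *
st();shot("side","d1s",(240,130,350,240),6)
E
```

```text
t 16.6 pos [ 0.6037 -0.0321  0.1069] yang 3.8 z [ 0.0017  0.0036 -1.    ] F [ 0.9  0.  -0.5] w 0.8 q [-0.39  0.67  0.54  2.   -0.58  0.63  0.6 ]
```

View pics/d1s.png

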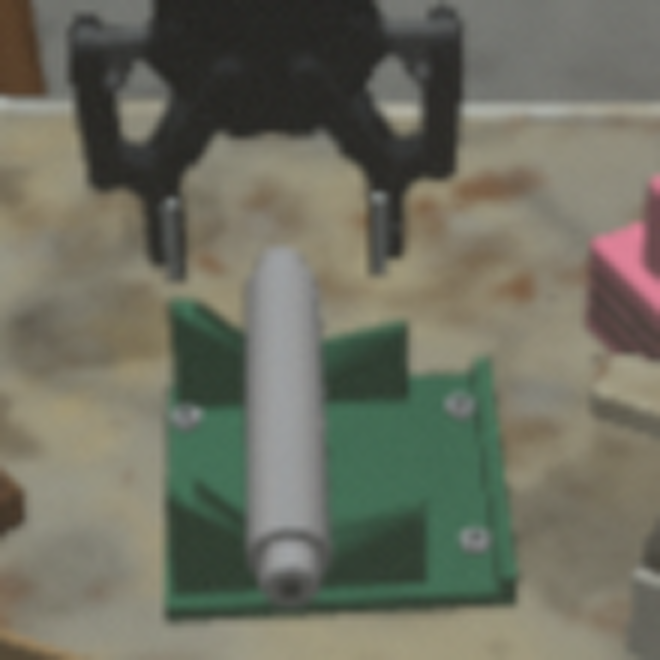

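>>> carry_out(
  motion=[
    [0.8,[-0.006,-0.008,0.02],[0,0,-6]],
    [0.8,[-0.014,-0.016,0.01],[0,0,-8.2]],
    [0.8,[-0.018,-0.02,0],[0,0,-8.2]],
    [0.8,[-0.018,-0.02,0],[0,0,-8.2]],
    [0.8,[-0.018,-0.02,0],[0,0,-8.2]],
    [0.8,[-0.018,-0.02,0],[0,0,-8.2]],
    [0.8,[-0.018,-0.02,0],[0,0,-8.2]],
    [0.8,[-0.018,-0.02,0],[0,0,-8.2]],
  ],
)

```text
time_s: 17.45
tool_pos: [0.4789, -0.1776, 0.1527]
tcp_rot: [0.969, 0.245, 0.009, 0.008]
wrist_force: [-0.7, -0.2, 0.7]
width: 0.802
```

```bash
python3 - <<'E'
from st import *
st()
viewer.capture("side")
from fit import *
viewer.capture("top"); 
E
```

```text
t 17.45 pos [ 0.4789 -0.1776  0.1527] yang -61.62 z [ 0.0212 -0.0118 -0.9997] F [-0.7 -0.2  0.7] w 0.802 q [-0.35  0.6   0.9   2.2  -0.79  0.67  0.03]
```

>>> carry_out(
  motion=[
    [0.8,[-0.018,-0.02,0],[0.2,0.4,-8]],
    [0.8,[-0.016,-0.018,0],[0.2,0.4,-8]],
    [0.8,[-0.012,-0.014,0],[0.2,0.4,-7]],
    [0.8,[-0.008,-0.008,0],[0,0,-4]],
    [0.8,[-0.002,-0.002,0],[0,0,-2]],
    [0.8,[0,0,0],[0,0,0]],
    [0.8,[0,0,0],[0,0,0]],
    [0.8,[0,0,0],[0,0,0]],
  ],
)

```text
time_s: 18.35
tool_pos: [0.4238, -0.2401, 0.1551]
tcp_rot: [1.0, -0.008, -0.0, 0.001]
wrist_force: [-0.1, 0.3, -1.0]
width: 0.802
```

```bash
python3 - <<'E'
from st import *
st()
shot("side","e1s",(300,80,420,200),6);shot("top","e1t",(290,90,460,260),3.5)
E
```

```text
t 18.35 pos [ 0.4238 -0.2401  0.1551] yang -90.89 z [-0.     -0.0023 -1.    ] F [-0.1  0.3 -1. ] w 0.802 q [-0.27  0.64  1.04  2.24 -0.87  0.74 -0.2 ]
```

View pics/e1s.png

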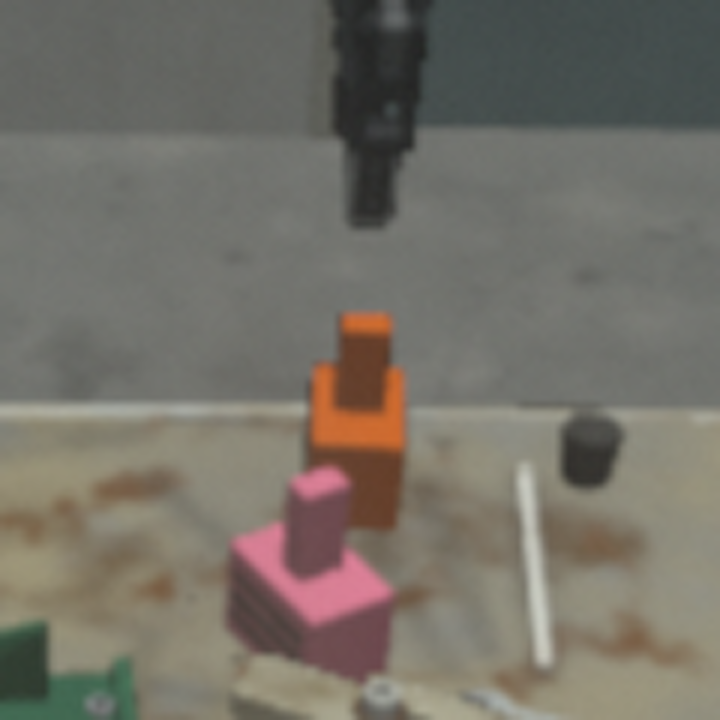

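View pics/e1t.png

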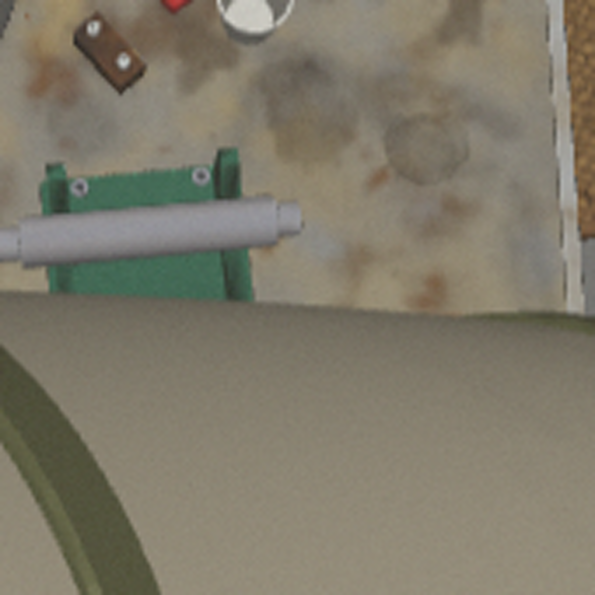

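```bash
python3 - <<'E'
from fit import *
S=cv2.imread("pics/raw_e1s.png")
big=cv2.resize(S,None,fx=4,fy=4,interpolation=cv2.INTER_CUBIC)
for p,c in(([.4138,-.248,-.068],(0,0,255)),([.4128,-.2525,-.09],(255,0,0))):
    for q in CH:
        cs,_=cv2.findContours(rend("side",[q],p),0,2); cv2.drawContours(big,cs,-1,c,1)
cv2.imwrite("pics/e1o.png",cv2.resize(big[120*4:175*4,335*4:385*4],None,fx=2.5,fy=2.5))
print(proj("side",[[.4138,-.248,.095],[.4238,-.2401,.1551+.008],[.4238,-.2401,.1551+.016]]))
E
```

```text
[[360.57913362 132.78182995]
 [359.26326082 111.88884225]
 [359.52712603 109.11845762]]
```

View pics/e1o.png

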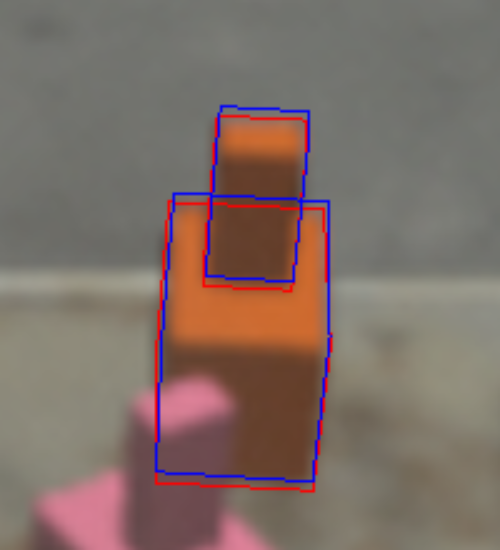

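```bash
python3 - <<'E'
from h import *
from scipy.optimize import minimize_scalar
def zfor(xy,row):
    f=lambda z:(proj("side",[[*xy,z]])[0,1]-row)**2
    z=minimize_scalar(f,bounds=(-.05,.3),method="bounded").x; return round(z,4),proj("side",[[*xy,z]])[0].round(1)
# d1s left/right tips
c,s=np.cos(np.radians(3.8)),np.sin(np.radians(3.8)); h=.034+.004
for sg,row in((1,176.3),(-1,175.)):
    print("d1 tip",zfor((.6037+sg*h*c,-.0321+sg*h*s),row),"TCP .1069")
c,s=np.cos(np.radians(8)),np.sin(np.radians(8))
h=.02
print("c1 tip",zfor((.6044+h*c,-.0323+h*s),120+268/5),"TCP .1149")
print("e1",zfor((.4238,-.2401+.034),117.),zfor((.4238,-.2401-.04),117.),"TCP .1551")
print("b1",zfor((.6324,-.1796),162.9),"TCP .0371"," b3",zfor((.6334,-.1812),175.8),"-.0081", "a2",zfor((.6347,-.2463),146),".0438")
E
python3 - <<'E'
import cv2
a=cv2.imread("pics/raw_e1s.png")[80:130,340:390]
cv2.imwrite("pics/z2.png",cv2.resize(a,None,fx=10,fy=10,interpolation=cv2.INTER_CUBIC))
E
```

```text
d1 tip (np.float64(0.1171), array([268.9, 176.3])) TCP .1069
d1 tip (np.float64(0.1176), array([302.6, 175. ])) TCP .1069
c1 tip (np.float64(0.1251), array([276.5, 173.6])) TCP .1149
e1 (np.float64(0.1681), array([360.5, 117. ])) (np.float64(0.1246), array([356.9, 117. ])) TCP .1551
b1 (np.float64(0.0422), array([279.2, 162.9])) TCP .0371  b3 (np.float64(-0.0031), array([279.7, 175.8])) -.0081 a2 (np.float64(0.0506), array([279.8, 146. ])) .0438
```

View pics/z2.png

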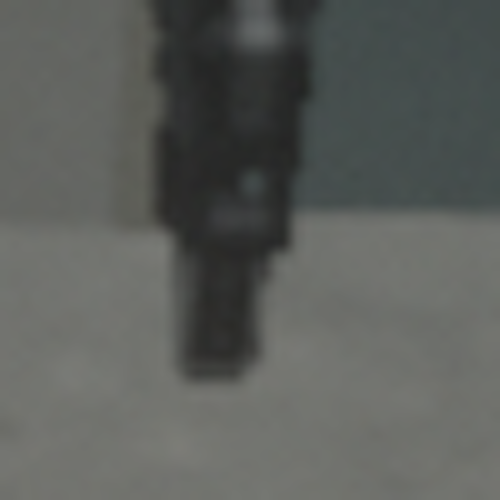

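>>> carry_out(
  motion=[
    [0.8,[-0.003,-0.003,-0.01],[0.1,0,-1.2]],
    [0.8,[-0.003,-0.003,-0.02],[0,0,-1.2]],
    [0.8,[-0.001,-0.001,-0.02],[0,0,-0.5]],
    [0.8,[0,0,-0.02],[0,0,0]],
    [0.8,[0,0,-0.015],[0,0,0]],
    [0.8,[0,0,-0.007],[0,0,0]],
    [0.8,[0,0,-0.002],[0,0,0]],
    [0.8,[0,0,0],[0,0,0]],
  ],
)

```text
time_s: 19.25
tool_pos: [0.4153, -0.2469, 0.054]
tcp_rot: [0.999, -0.035, -0.001, 0.0]
wrist_force: [-0.2, 0.4, -0.4]
width: 0.803
```

```bash
python3 - <<'E'
from st import *
st()
shot("side","e2s",(310,80,410,180),7)
E
```

```text
t 19.25 pos [ 0.4153 -0.2469  0.054 ] yang -94.05 z [-2.5e-03 -2.0e-04 -1.0e+00] F [-0.2  0.4 -0.4] w 0.803 q [ 0.02  0.7   0.61  2.3  -1.03  0.44 -0.15]
```

View pics/e2s.png

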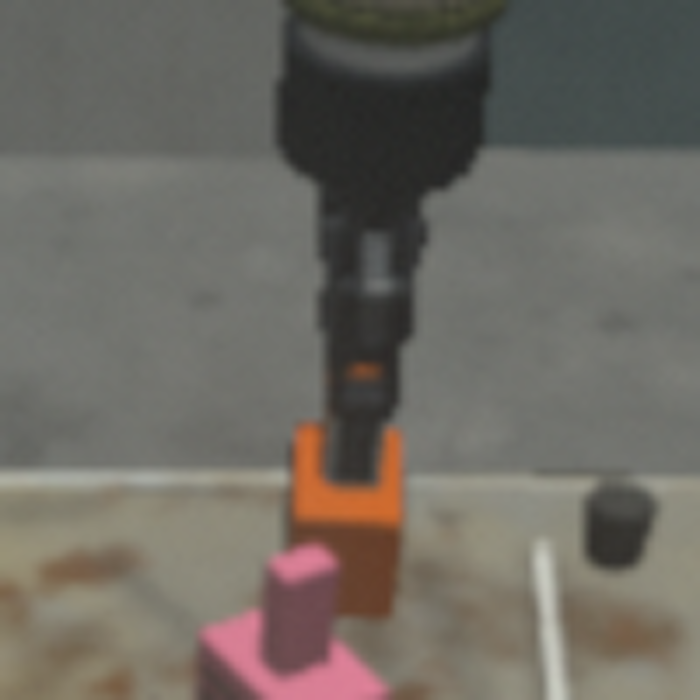

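>>> carry_out(
  motion=[
    [0,[0,0,0],[0,0,0]],
    [0,[0,0,0],[0,0,0]],
    [0,[0,0,0],[0,0,0]],
    [0,[0,0,0],[0,0,0]],
    [0,[0,0,0],[0,0,0]],
    [0,[0,0,0],[0,0,0]],
    [0,[0,0,0],[0,0,0]],
    [0,[0,0,0],[0,0,0]],
  ],
  newtons=60,
)

```text
time_s: 20.1
tool_pos: [0.4158, -0.2469, 0.0549]
tcp_rot: [0.999, -0.035, -0.001, 0.001]
wrist_force: [-0.5, -0.2, -2.0]
width: 0.174
```

```bash
python3 st.py
```

```text
t 20.1 pos [ 0.4158 -0.2469  0.0549] yang -93.97 z [-0.002  -0.0024 -1.    ] F [-0.5 -0.2 -2. ] w 0.174 q [ 0.01  0.7   0.61  2.3  -1.03  0.44 -0.15]
```

>>> carry_out(
  motion=[
    [0,[0,0,0.02],[0,0,0]],
    [0,[0,0,0.035],[0,0,0]],
    [0,[0,0,0.04],[0,0,0]],
    [0,[0.004,0.004,0.03],[0,0,1]],
    [0,[0.012,0.018,0.005],[0,0,1.4]],
    [0,[0.016,0.024,0],[0,0,1.4]],
    [0,[0.016,0.024,0],[0,0,1.4]],
    [0,[0.016,0.024,0],[0,0,1.4]],
  ],
)

```text
time_s: 20.9
tool_pos: [0.4766, -0.1514, 0.1896]
tcp_rot: [1.0, 0.02, -0.003, 0.0]
wrist_force: [0.2, -0.8, -3.4]
width: 0.176
```

```bash
python3 st.py
```

```text
t 20.9 pos [ 0.4766 -0.1514  0.1896] yang -87.68 z [-6.3e-03 -3.0e-04 -1.0e+00] F [ 0.2 -0.8 -3.4] w 0.176 q [-0.45  0.55  0.97  2.17 -0.67  0.76 -0.56]
```

>>> carry_out(
  motion=[
    [0,[0.016,0.023,0],[0,0,0.8]],
    [0,[0.016,0.023,0],[0,-0.3,0.6]],
    [0,[0.015,0.022,0],[0,0,0.3]],
    [0,[0.011,0.016,0],[0,0,0]],
    [0,[0.007,0.009,0],[0,0,0]],
    [0,[0.003,0.003,0],[0,0,0]],
    [0,[0,0,0],[0,0,0]],
    [0,[0,0,0],[0,0,0]],
  ],
)

```text
time_s: 21.7
tool_pos: [0.5453, -0.0464, 0.1874]
tcp_rot: [0.999, 0.039, -0.003, -0.001]
wrist_force: [-0.2, -0.2, -4.5]
width: 0.179
```

```bash
python3 - <<'E'
from st import *
st()
shot("side","f1s",(240,110,350,240),5);shot("top","f1t",(270,110,420,240),4.5)
E
```

```text
t 21.7 pos [ 0.5453 -0.0464  0.1874] yang -85.53 z [-0.0066  0.0026 -1.    ] F [-0.2 -0.2 -4.5] w 0.179 q [-0.64  0.61  0.96  2.07 -0.7   0.83 -0.74]
```

View pics/f1s.png

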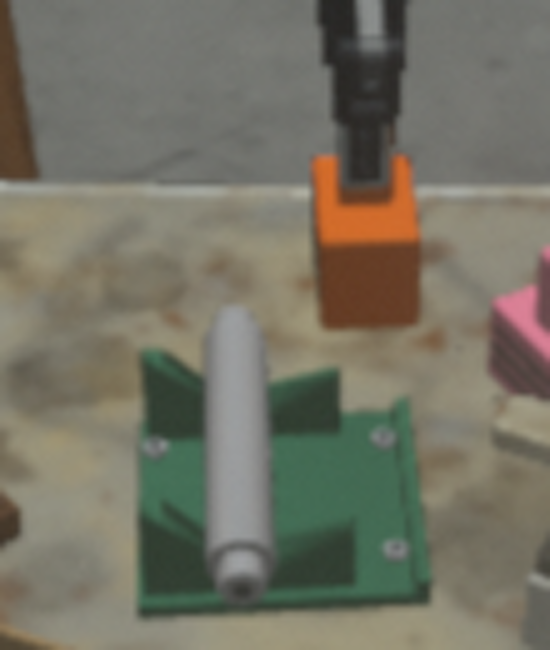

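View pics/f1t.png

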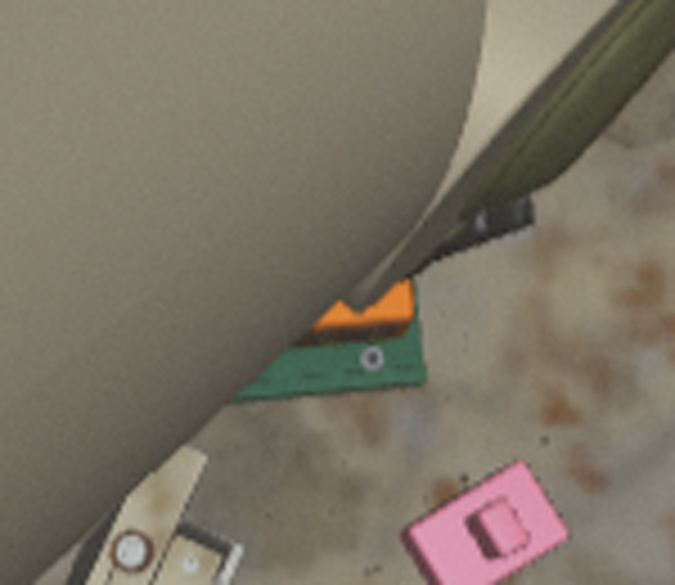

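```bash
python3 - <<'E'
from fit import *
S=cv2.imread("pics/raw_f1s.png");T=cv2.imread("pics/raw_f1t.png")
m=hsvmask(S,(0,110,20),(18,255,255),(298,140,328,178))
print(m.sum())
B=[CH[0]]
f=fit(B,{"side":m},[.5453,-.0464,.078],.1325);print(f)
print("TCP-based", .5453,-.0464, np.radians(4.47))
for n,I,b in(("side",S,(290,130,335,185)),("top",T,(320,150,370,200))):
    big=cv2.resize(I,None,fx=8,fy=8,interpolation=cv2.INTER_CUBIC)
    for p,c in((f[0],(255,0,0)),([.5435,-.0464,.078],(0,255,255))):
        cs,_=cv2.findContours(cv2.resize(rend(n,B,p,.1325),None,fx=2,fy=2),0,2); cv2.drawContours(big,cs,-1,c,1)
    cv2.imwrite(f"pics/f1o{n}.png",big[b[1]*8:b[3]*8,b[0]*8:b[2]*8])
E
```

```text
628
(array([ 0.5433, -0.0483,  0.044 ]), np.float64(0.162))
TCP-based 0.5453 -0.0464 0.07801621756414652
```

View pics/f1oside.png

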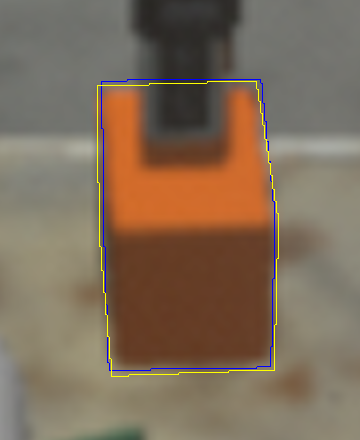

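View pics/f1otop.png

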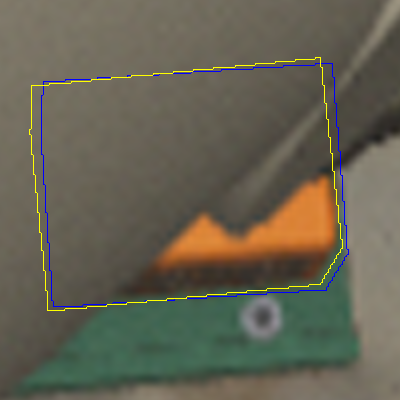

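>>> carry_out(
  motion=[
    [0,[0.006,0.006,0],[-0.1,-0.2,0]],
    [0,[0.005,0.004,-0.006],[0,-0.2,0]],
    [0,[0.001,0.001,-0.012],[0,0,0]],
    [0,[0,0,-0.01],[0,0,0]],
    [0,[0,0,-0.003],[0,0,0]],
    [0,[0,0,0],[0,0,0]],
    [0,[0,0,0],[0,0,0]],
    [0,[0,0,0],[0,0,0]],
  ],
)

```text
time_s: 22.6
tool_pos: [0.5572, -0.0364, 0.1531]
tcp_rot: [0.999, 0.037, 0.0, -0.0]
wrist_force: [-0.4, -0.6, -3.5]
width: 0.18
```

```bash
python3 - <<'E'
from st import *
st()
shot("side","f2s",(240,110,350,240),5)
E
```

```text
t 22.6 pos [ 0.5572 -0.0364  0.1531] yang -85.74 z [ 1.e-04  7.e-04 -1.e+00] F [-0.4 -0.6 -3.5] w 0.18 q [-0.61  0.66  0.9   2.08 -0.77  0.77 -0.71]
```

View pics/f2s.png

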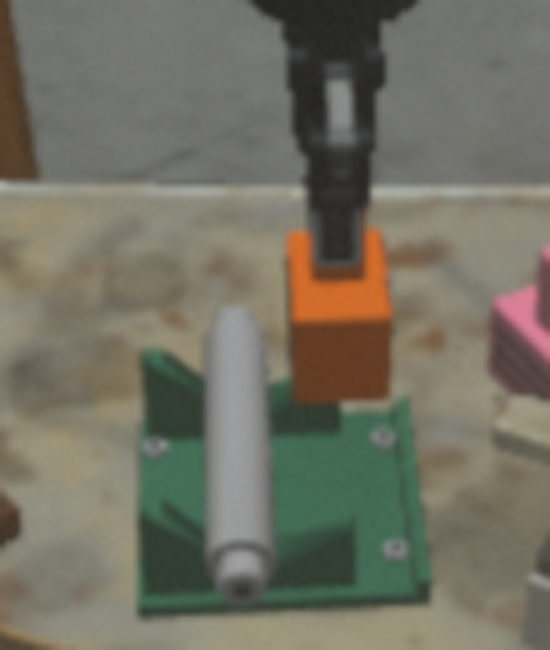

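>>> carry_out(
  motion=[
    [0,[0.0005,0.001,-0.012],[0,0,0]],
    [0,[0,0,-0.015],[0,0,0]],
    [0,[0,0,-0.015],[0,0,0]],
    [0,[0,0,-0.012],[0,0,0]],
    [0,[0,0,-0.007],[0,0,0]],
    [0,[0,0,-0.003],[0,0,0]],
    [0,[0,0,0],[0,0,0]],
    [0,[0,0,0],[0,0,0]],
  ],
)

```text
time_s: 23.45
tool_pos: [0.5576, -0.0354, 0.0833]
tcp_rot: [0.999, 0.037, 0.0, -0.0]
wrist_force: [0.1, 0.6, -3.1]
width: 0.178
```

```bash
python3 - <<'E'
from st import *
st()
shot("side","f3s",(240,110,350,240),5)
E
```

```text
t 23.45 pos [ 0.5576 -0.0354  0.0833] yang -85.74 z [ 0.e+00  5.e-04 -1.e+00] F [ 0.1  0.6 -3.1] w 0.178 q [-0.53  0.74  0.77  2.13 -0.91  0.64 -0.61]
```

View pics/f3s.png

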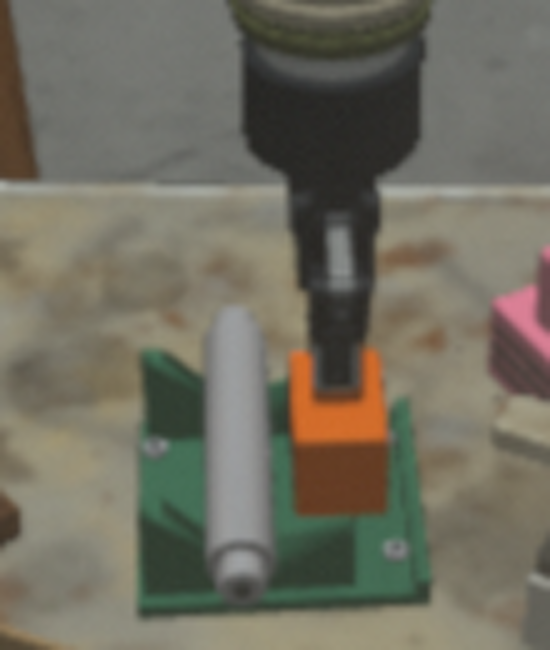

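>>> carry_out(
  motion=[
    [0,[0,0,-0.005],[0,0,0]],
    [0,[0,0,-0.004],[0,0,0]],
    [0,[0,0,-0.003],[0,0,0]],
    [0,[0,0,-0.0015],[0,0,0]],
    [0,[0,0,-0.001],[0,0,0]],
    [0,[0,0,-0.001],[0,0,0]],
    [0,[0,0,-0.001],[0,0,0]],
    [0,[0,0,-0.001],[0,0,0]],
  ],
)

```text
time_s: 24.3
tool_pos: [0.5586, -0.0351, 0.0656]
tcp_rot: [0.999, 0.038, 0.001, -0.0]
wrist_force: [1.0, -0.0, -4.2]
width: 0.181
```

```bash
python3 st.py
```

```text
t 24.3 pos [ 0.5586 -0.0351  0.0656] yang -85.7 z [ 2.6e-03  7.0e-04 -1.0e+00] F [ 1.  -0.  -4.2] w 0.181 q [-0.5   0.76  0.73  2.13 -0.94  0.61 -0.58]
```

>>> carry_out(
  motion=[
    [0,[-0.0005,0,-0.001],[0,0.1,0]],
    [0,[0,0,-0.001],[0,0,0]],
    [0,[0,0,-0.001],[0,0,0]],
    [0,[0,0,-0.001],[0,0,0]],
    [0,[0,0,-0.001],[0,0,0]],
    [0,[0,0,-0.001],[0,0,0]],
    [0,[0,0,-0.001],[0,0,0]],
    [0,[0,0,-0.001],[0,0,0]],
  ],
)

```text
time_s: 25.1
tool_pos: [0.5586, -0.0353, 0.0648]
tcp_rot: [0.999, 0.037, 0.003, -0.004]
wrist_force: [-3.0, 2.2, 12.7]
width: 0.18
```

```bash
python3 - <<'E'
from st import *
st()
shot("side","f4s",(240,110,350,240),5)
E
```

```text
t 25.1 pos [ 0.5586 -0.0353  0.0648] yang -85.76 z [ 0.0065  0.0083 -0.9999] F [-3.   2.2 12.7] w 0.18 q [-0.49  0.76  0.72  2.14 -0.95  0.6  -0.57]
```

View pics/f4s.png

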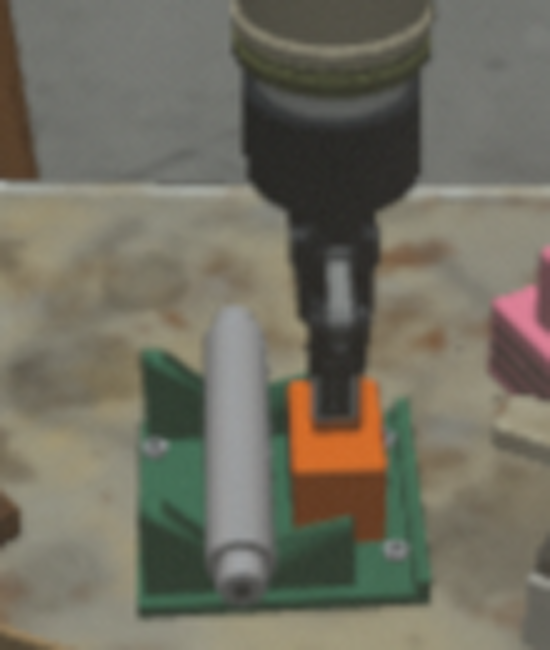

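>>> carry_out(
  motion=[
    [0.3,[0,0,0],[0,0,0]],
    [0.5,[0,0,0],[0,0,0]],
    [0.6,[0,0,0],[0,0,0]],
    [0.6,[0,0,0],[0,0,0]],
    [0.6,[0,0,0],[0,0,0]],
    [0.6,[0,0,0.01],[0,0,0]],
    [0.6,[0,0,0.03],[0,0,0]],
    [0.6,[0,0,0.04],[0,0,0]],
  ],
)

```text
time_s: 25.95
tool_pos: [0.5567, -0.0358, 0.1448]
tcp_rot: [0.999, 0.036, 0.0, -0.004]
wrist_force: [0.4, 0.0, -0.3]
width: 0.6
```

>>> carry_out(
  motion=[
    [0.6,[0,0,0.04],[0,0,0]],
    [0.6,[-0.01,-0.03,0.03],[0,0,0]],
    [0.6,[-0.01,-0.04,0],[0,0,0]],
    [0.6,[-0.01,-0.045,0],[0,0,0]],
    [0.6,[-0.01,-0.045,0],[0,0,0]],
    [0.6,[-0.01,-0.04,0],[0,0,0]],
    [0.6,[0,-0.02,0],[0,0,0]],
    [0.6,[0,0,0],[0,0,0]],
  ],
)

```text
time_s: 26.75
tool_pos: [0.5046, -0.2639, 0.2282]
tcp_rot: [0.999, 0.038, 0.004, -0.001]
wrist_force: [-0.1, -0.1, -0.4]
width: 0.598
```

```bash
python3 - <<'E'
from st import *
st()
shot("side","g1s",(240,110,350,240),5);shot("top","g1t",(270,110,420,240),4.5)
E
```

```text
t 26.75 pos [ 0.5046 -0.2639  0.2282] yang -85.67 z [ 0.0086  0.0032 -1.    ] F [-0.1 -0.1 -0.4] w 0.598 q [-0.23  0.56  0.95  2.   -0.61  0.89 -0.45]
```

View pics/g1s.png

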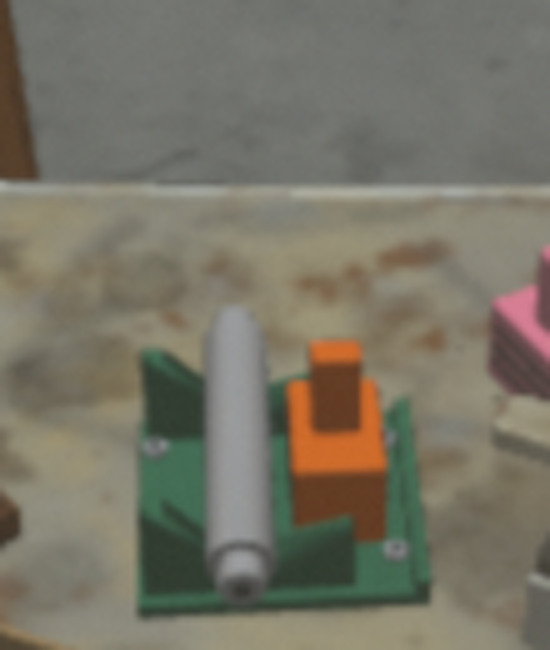

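View pics/g1t.png

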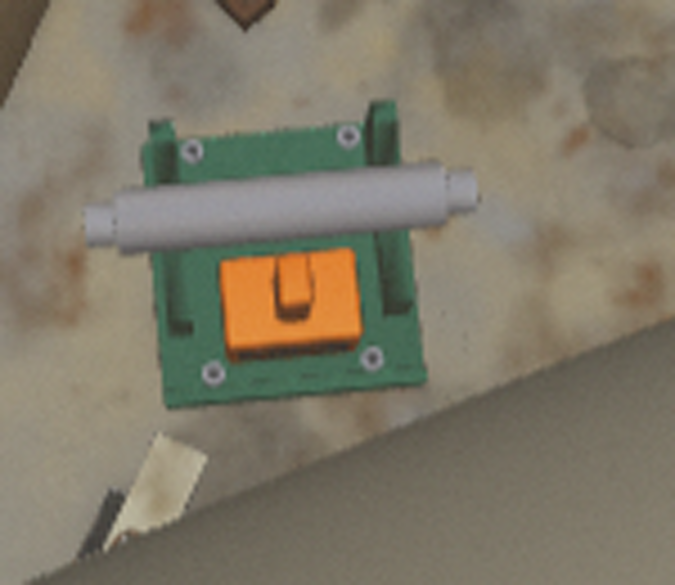

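```bash
python3 - <<'E'
from fit import *
T=cv2.imread("pics/raw_g1t.png");S=cv2.imread("pics/raw_g1s.png")
ot=hsvmask(T,(0,110,20),(18,255,255),(310,155,360,195));os_=hsvmask(S,(0,110,20),(18,255,255),(293,175,320,222))
st=viewer.masks_of("shaft","top")[0];ss=viewer.masks_of("shaft","side")[0]
print(st["conf"],st["box"],ss["conf"],ss["box"])
c=np.array([.6042,-.0318]);a=.074;R=np.array([[np.cos(a),np.sin(a)],[-np.sin(a),np.cos(a)]])
for nm,P,ms,p0,z in(("chock",CH,{"top":ot},[.556,-.036,.078],.01),("shaft",SH,{"top":st["mask"],"side":ss["mask"]},[.604,-.032,1.65],.048),("shaftT",SH,{"top":st["mask"]},[.604,-.032,1.65],.048)):
    f=fit(P,ms,p0,z); print(nm,f,"in cradle mm",(R@(f[0][:2]-c)*1000).round(1),"rel yaw",round(np.degrees(f[0][2]-a),1))
im=T.copy()
d=[(x["conf"],x["box"]) for x in viewer.masks_of("hex_bar","top")];print(d)
E
```

```text
0.96 [288.3, 149.3, 374.8, 168.6] 0.56 [280.5, 173.9, 297.8, 228.7]
chock (array([ 0.5584, -0.035 ,  0.0482]), np.float64(0.12)) in cradle mm [-45.9   0.2] rel yaw -1.5
shaft (array([ 0.6043, -0.0323,  1.6435]), np.float64(0.134)) in cradle mm [ 0.1 -0.5] rel yaw 89.9
shaftT (array([ 0.6041, -0.0316,  1.6398]), np.float64(0.053)) in cradle mm [-0.1  0.2] rel yaw 89.7
[(0.96, [205.8, 128.6, 218.7, 193.1]), (0.25, [317.7, 164.9, 351.4, 189.0])]
```

All checks agree, and the gripper is clear and open. Handing in.

```bash
python3 -c "
from plant import r
print(r.finish_job())"
```

```text
the job is handed in; nothing more can be done
None
```

I laid the shaft across the two V-saddles first. I then stood the orange chock upright on the cradle base between the shaft and the lip, let go of both and handed the job in at about 27 s. The pink look-alike and the brass bar were left where they lay.

**Last checks:**
- **Shaft:** it sits within about 0.5 mm of the cradle centre and within 0.3° of the cradle's y axis. It was lowered in 1 mm steps until the saddles carried it. The highest wrist force read in that lowering was 7 N.
- **Chock:** it stands at cradle x ≈ -46, y ≈ 0, inside the allowed -38 to -58. The top view alone put it about 1.5° out of line with the shaft. It touched down at the expected height, with about 13 N at the wrist.
- **Gripper:** it is open, clear of everything, and the wrist force reads about zero.

**What went wrong or disagreed:**
- **First grasp:** it closed over the top of the shaft and missed. The fingertips were about 25 mm higher than the reported tool height and the given geometry implied.
- **Correction:** I measured the offset with a light touch on the bench and corrected for it. The shaft had not visibly moved, and the second grasp held.
- **Joint 5:** it came to -1.03 at the chock grasp, close to its -1.05 limit, but no reading went past it.

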